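# Put the bottle, jar, dropper and rolling pin each in its own wooden stand

### The arm

A 6-joint arm with a two-finger parallel gripper is mounted at the origin on a cart in front of the work surface, level with it; the furniture and walls round the work are solid. World frame = base frame: x ahead of the robot, y to its left, z up, the work surface at z = 0. Lengths are in m, angles in rad, forces in N, time in s.
With the tool pointing down it reaches from about 0.35 to 0.975 m from the base axis. Payload 4.9 kg.
Tool frame: the origin (TCP) lies at the very end of the fingers, on their centre line; the grasp point (between the pads) lies 19 mm behind it; x points along the fingers, y is the direction in which the jaws open and shut, and the axes are right-handed (so a half turn about x gives the same grasp; the last joint's range is limited). The gripper opens to 85 mm and grips with 20 to 120 N. Pads are 22 mm wide; open, the fingers measure 114 mm over their backs; the gripper's body (76 mm by 85 mm) begins 54 mm behind the grasp point. The pads swing forward as they close: fully open they stand 13 mm farther back than shut.
Start: joints at [1.104, 0.053, 1.613, -0, 1.476, -0.119], TCP at [0.213, 0.588, 0.231] pointing down, gripper open.
Joint ranges: [-3.01, 3.01], [-1.01, 2.22], [0.06, 2.58], [-1.02, 4.17], [0.09, 2.62], [-3.14, 3.14]. Speed limits (rad/s): [2.57, 2.57, 3.14, 3.14, 3.14, 3.14].

### API

Orientations are given as a rotation vector (axis times angle).
In Python, from station import ctrl, get_image, calibration, finish_job, search_frame, cut_out, mark_of gives the robot as it stands. The module is installed in compiled form; this text tells all that it offers.
- The arm moves only by the tool arm_command, never from a script. Its argument "plan" is a list that holds one entry, the list of rows, each a list of 7 numbers: the shift along the tool's x, y, z in m, then the turn, a rotation vector about the tool's x, y, z in degrees, then the finger opening in m, from 0 to 0.0854. A call has 1 to 20 rows; each row shifts and turns the pose as measured when the row begins, along the tool's axes as they then stand; what a row does not reach is not made up. A row lasts 1/12 s, in which the tool goes at most 41.7 mm and 7.16 degrees, less where a joint would pass 70% of its speed; a pose out of reach is approached as far as the arm can. A call with a gripper value outside its range is refused whole. The fingers move at their own pace and stop on an object; "squeeze" is the grip in N (left out, the last holds). Time passes only in rows, so rows that do not move let the fingers close. It gives the time, the measured TCP pose, the force and the opening at its end, in the units of the state.
- ctrl.get_obs(): the state, without advancing time (a new reading comes with each control period).
- get_image(name): name is "side" or "top"; returns the picture (400x640x3 uint8, red, green, blue); there is no depth.
- calibration(name): a dict with "fx", "fy", "cx", "cy" (pixels), "cam_to_world" (4x4, takes a point from camera to world coordinates). Camera axes: x right, y down, z forward; pixel columns grow to the right and rows downward; lengths in m; the calibration is good to about 2 mm. A picture is of the moment at which its call begins. calibration takes no time and is no camera call.
- finish_job(): hands the job in, once; it reports no verdict.
Trained networks look in the newest picture that a camera, given by its name, has taken for a name from the list of things; names that differ only in an ending like _2 or _b are one class to them, and where a whole thing is asked for, a point or a joint stands for the part that bears it (a point fixed in the world has none). Each returns a list of dicts, best first, with "conf" (0 to 1); they miss things now and then, are a little off and sometimes report something else, mostly with a low value. They report only what shows in the picture. A call takes as long as a camera call. They do not tell look-alikes from the thing itself.
- search_frame(camera, thing): "at" ([x, y, z] in m, in the coordinates of the camera as it stood for that picture, good to about 4 mm: the middle of the surface that is visible of it).
- cut_out(camera, thing): "mask" (400x640 bool, what is visible of it).
- mark_of(camera, thing): "at" ([x, y, z] in m, in the coordinates of the camera as it stood for that picture, good to about 4 mm: a listed point, or the origin of a listed thing).
The state is a dict: "t": time; "q": joint angles; "dq": joint speeds; "effort": joint torques, N m; "tool_pos": TCP position; "tool_rot": TCP orientation; "contact_force": force on the tool from outside, world axes, zero at the start; "wrist_torque": the same for the moment, N m; "opening": finger opening in m.
Only numpy, scipy, OpenCV 4.12 (cv2) and the standard library are available. Lean on these libraries where they do the work, as an engineer would, in place of code of your own. Each camera call takes 0.05 s, during which the arm holds its last target. There are 200 camera calls.

### The job

Tidy the baking corner: stand the squeeze bottle, the red-lidded jar and the small dropper bottle upright in the wooden stands whose hollows match their shape and size, fully down in the hollow, and lay the small rolling pin from the white draining cradle lengthwise and centred between the rails of its wooden rest. Leave the drinking glass and the grey-topped salt shaker where they stand.

Things in the scene. Friction and masses are not known exactly. Their poses are not given: they have to be found in the camera images.
- squeeze_bottle: Upright slim white and green squeeze bottle with a yellow cap, loose, 0.16 kg, 212 mm tall. Oval: 36 mm thick along its x axis up to the 34 mm cap collar (180 to 196 mm height), 60 mm wide along its y axis, less towards the top; nozzle above 19 mm across. Can be gripped across its x axis from 60 to 190 mm height. Origin: centre of its underside, z up.
- coffee_jar: Upright round glass jar with a red lid, loose, 0.26 kg, 60 mm in diameter, 85 mm tall (lid 55 mm in diameter, the top 10 mm). Origin: centre of its underside, z up.
- dropper_bottle: Small upright round brown bottle with a black dropper top, loose, 0.07 kg, 102 mm tall; the body is 33 mm in diameter up to 65 mm height, above it the cap is 24 mm and the rubber bulb 13 mm in diameter. Origin: centre of its underside, z up.
- rolling_pin: Small light-wood rolling pin, loose, 0.16 kg: 38 mm in diameter over the middle 120 mm, thinner dark handles, 180 mm long in all. It starts on two thin steel rails of a fixed white draining cradle (base 110 x 62 mm, rail tops at 11 mm), axis 28 mm above the worktop; rolls off if nudged. Origin: its middle, on the axis; x along the pin (it may be turned about x).
- oblong_stand: Fixed brown-wood block 80 x 104 mm, 14 mm high, with one oblong (rectangular) hollow 53 mm (along its x) by 77 mm (along its y), 9 mm deep, cork-lined floor 5 mm above the worktop: for the squeeze bottle, wide direction along the stand's y either way round. Origin: centre of the block's underside, z up.
- wide_stand: Fixed brown-wood block 104 x 104 mm, 14 mm high, with one round hollow 76 mm in diameter and 9 mm deep in its middle, cork-lined floor 5 mm above the worktop: for the jar. Origin: centre of the block's underside, z up.
- narrow_stand: Fixed brown-wood block 80 x 80 mm, 14 mm high, with one round hollow 49 mm in diameter and 9 mm deep in its middle, cork-lined floor 5 mm above the worktop: for the dropper bottle. Origin: centre of the block's underside, z up.
- pin_rest: Fixed brown-wood rest for the rolling pin: base 120 x 76 mm, 8 mm thick, with two round wooden rails 12 mm thick along its x axis, 30 mm apart between their centres, tops 16 mm above the worktop. The pin lies between the rails with its axis 30 mm above the worktop, either way round. Origin: centre of the underside, x along the rails, z up.
- drinking_glass: Clear drinking glass, loose bystander, 80 mm in diameter, 91 mm tall. Origin: centre of its underside. Leave it alone.
- mill_2: Small salt shaker with a grey top, loose bystander, 44 mm in diameter, 90 mm tall. Origin: centre of its underside. Leave it alone.
Mind the look-alikes: they are no part of the job. Leave any orange look-alike of the coffee_jar alone.

How it is judged:
At the end, for the whole second after the job is handed in: Bottle, jar, dropper upright (0.1 rad) on the hollow floors of oblong, wide, narrow stand (within 14, 12, 12 mm of centre), bottle along the hollow (0.4 rad); pin down between the rest's rails (0.1 rad), centred lengthwise within 15 mm; all released, at rest; glass and shaker unmoved (20 mm) (horizontal distance between squeeze_bottle and oblong_stand below 0.014 m and z of squeeze_bottle in the frame of oblong_stand below 0.009 m and angle between each of squeeze_bottle, coffee_jar, dropper_bottle's own z axis and vertical below 0.1 rad and angle between the y axis of squeeze_bottle and the y axis of oblong_stand, either way round below 0.4 rad and horizontal distance between coffee_jar and wide_stand below 0.012 m and z of coffee_jar in the frame of wide_stand below 0.009 m and horizontal distance between dropper_bottle and narrow_stand below 0.012 m and z of dropper_bottle in the frame of narrow_stand below 0.009 m and x of rolling_pin in the frame of pin_rest between -0.015 and 0.015 m and y of rolling_pin in the frame of pin_rest between -0.006 and 0.006 m and z of rolling_pin in the frame of pin_rest below 0.034 m and angle between the x axis of rolling_pin and the x axis of pin_rest, either way round below 0.1 rad and linear speed of each of squeeze_bottle, coffee_jar, dropper_bottle, rolling_pin below 0.02 m/s); the robot touches nothing.
It fails at once if the drinking glass was moved by more than 20 mm (distance of drinking_glass from where it was at the start of the episode above 0.02 m).
It fails at once if the salt shaker was moved by more than 20 mm (distance of mill_2 from where it was at the start of the episode above 0.02 m).
It also fails if it takes over 109 s, if anything falls off the work surface, if the arm or the gripper's body presses on something with over 40 N, if the wrist force passes 120 N, or if a joint passes its speed limit or range.

## Working session

There is one attempt and no reset: what is moved stays moved. The work goes in short steps, Python scripts to look and compute and a tool call to move; the robot and the scene stay as the last step left them, time stands still between calls to the robot, and variables do not carry over. Pictures are saved under pics/ and viewed, about 12 in all and at most 16, crops included, and the job is handed in when it is done.

Besides the shell and the picture viewer there is one more tool, called after "Request:" as a command line: name --argument value ..., lists and objects as JSON in quotes. arm_command: Moves the arm, as the interface text tells. Its arguments: {"type":"object","properties":{"plan":{"type":"array","items":{"type":"array","items":{"type":"array","items":{"type":"number"}}}},"squeeze":{"type":"number"}},"required":["plan"]}

```bash
mkdir -p pics
cat > h.py <<'E'
import numpy as np, cv2
from station import *
from scipy.spatial.transform import Rotation as R
def W(cam,p):
    M=np.array(calibration(cam)["cam_to_world"]); return M[:3,:3]@np.array(p)+M[:3,3]
def pix(cam,w):
    c=calibration(cam); M=np.linalg.inv(np.array(c["cam_to_world"])); p=M[:3,:3]@np.array(w)+M[:3,3]
    return np.array([c["fx"]*p[0]/p[2]+c["cx"],c["fy"]*p[1]/p[2]+c["cy"]])
def ray(cam,u,v,z):
    c=calibration(cam); M=np.array(c["cam_to_world"]); d=M[:3,:3]@np.array([(u-c["cx"])/c["fx"],(v-c["cy"])/c["fy"],1]); o=M[:3,3]
    return o+d*(z-o[2])/d[2]
def save(cam,name):
    im=get_image(cam); cv2.imwrite(f"pics/{name}.png",im[:,:,::-1]); return im
E
python3 - <<'E'
from h import *
np.set_printoptions(precision=3,suppress=True)
for c in ("top","side"):
    save(c,c+"0"); print(c,np.array(calibration(c)["cam_to_world"])[:3],calibration(c)["fx"])
    for n in "squeeze_bottle coffee_jar dropper_bottle rolling_pin oblong_stand wide_stand narrow_stand pin_rest drinking_glass mill_2".split():
        for d in mark_of(c,n)[:3]:
            w=W(c,d["at"]); print(c,n,round(d["conf"],2),w,pix(c,w).round())
o=ctrl.get_obs(); print(o["t"],o["tool_pos"],R.from_rotvec(o["tool_rot"]).as_matrix())
E
```

```text
top [[-0.028 -0.987  0.16   0.334]
 [-1.     0.03   0.009  0.001]
 [-0.013 -0.16  -0.987  1.162]] 369.12647031037534
top squeeze_bottle 0.91 [0.61  0.179 0.002] [268. 177.]
top coffee_jar 0.69 [ 0.441  0.017 -0.005] [320. 228.]
top coffee_jar 0.55 [ 0.417 -0.088 -0.002] [353. 234.]
top dropper_bottle 0.59 [ 0.459 -0.168  0.001] [378. 220.]
top rolling_pin 0.86 [0.451 0.357 0.032] [209. 226.]
top oblong_stand 0.85 [0.458 0.177 0.001] [269. 224.]
top wide_stand 0.91 [ 0.614  0.062 -0.002] [304. 175.]
top narrow_stand 0.71 [ 0.609  0.324 -0.001] [224. 178.]
top pin_rest 0.58 [ 0.457 -0.336 -0.002] [431. 219.]
top pin_rest 0.22 [ 0.597 -0.34  -0.006] [429. 176.]
top drinking_glass 0.7 [ 0.598 -0.34  -0.003] [429. 176.]
top mill_2 0.58 [ 0.562 -0.058 -0.003] [342. 189.]
top mill_2 0.57 [0.611 0.181 0.001] [267. 176.]
side [[ 0.842 -0.325  0.43  -0.073]
 [-0.539 -0.483  0.691 -0.929]
 [-0.017 -0.813 -0.582  0.841]] 476.22820983237824
side squeeze_bottle 0.56 [ 0.609  0.178 -0.002] [302. 179.]
side coffee_jar 0.81 [ 0.418 -0.09  -0.   ] [296. 246.]
side coffee_jar 0.77 [ 0.441  0.017 -0.003] [283. 223.]
side dropper_bottle 0.7 [ 0.462 -0.171  0.007] [326. 254.]
side rolling_pin 0.68 [0.452 0.365 0.027] [233. 161.]
side oblong_stand 0.66 [0.459 0.175 0.003] [262. 193.]
side wide_stand 0.75 [ 0.62   0.061 -0.002] [325. 196.]
side narrow_stand 0.68 [ 0.609  0.327 -0.002] [279. 160.]
side pin_rest 0.61 [ 0.46  -0.341 -0.001] [367. 298.]
side drinking_glass 0.67 [ 0.6   -0.335 -0.001] [409. 273.]
side mill_2 0.93 [ 0.563 -0.057 -0.004] [333. 222.]
1.1 [0.213 0.588 0.231] [[-0.     0.341  0.94 ]
 [-0.     0.94  -0.341]
 [-1.    -0.    -0.   ]]
```

Run:
```python
import cv2
a=cv2.imread("pics/top0.png")[120:300,150:490]; b=cv2.imread("pics/side0.png")[70:350,180:480]
cv2.imwrite("pics/c1.png",cv2.resize(a,(800,424),interpolation=cv2.INTER_CUBIC))
cv2.imwrite("pics/c2.png",cv2.resize(b,(640,597),interpolation=cv2.INTER_CUBIC))
```

```text
(no output)
```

View pics/c1.png

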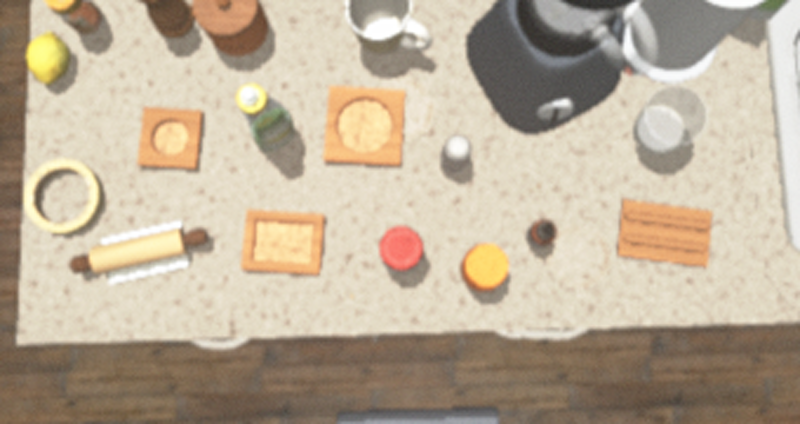

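View pics/c2.png

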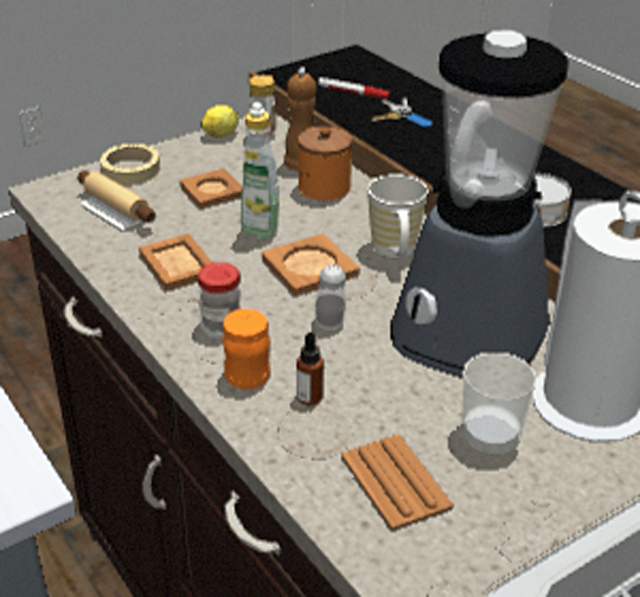

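Red jar: top view crop (402,248), side (218,295), a red lid. The orange one at (486,267)/(246,350) is the look-alike. The shaker is at (457,150) and the glass at (665,125). The red lid is plain in both enlarged crops. Next I need the yaws.

Run:
```python
from h import *
np.set_printoptions(precision=3,suppress=True)
def rect(cam,n,z):
    m=max(cut_out(cam,n),key=lambda d:d["conf"])["mask"].astype(np.uint8)
    m=cv2.morphologyEx(m,cv2.MORPH_CLOSE,np.ones((5,5)))
    c=max(cv2.findContours(m,0,2)[0],key=cv2.contourArea)
    P=np.array([ray(cam,u,v,z)[:2] for u,v in c[:,0]]).astype(np.float32)
    (cx,cy),s,a=cv2.minAreaRect(P*1000); b=cv2.boxPoints(((cx,cy),s,a)); e=max([b[1]-b[0],b[2]-b[1]],key=np.linalg.norm)
    print(cam,n,"centre",cx,cy,"size",s,"long axis yaw deg",np.degrees(np.arctan2(e[1],e[0]))%180); return m
for n,z in (("rolling_pin",.028),("oblong_stand",.014),("wide_stand",.014),("narrow_stand",.014),("pin_rest",.01)):
    for c in("top","side"): rect(c,n,z)
# bottle yaw by silhouettes
ms={c:max(cut_out(c,"squeeze_bottle"),key=lambda d:d["conf"])["mask"] for c in("top","side")}
t=np.linspace(0,2*np.pi,32)
secs=[(0,18,30),(40,18,30),(80,18,30),(120,18,29),(150,18,25),(180,17,17),(196,17,17),(198,9.5,9.5),(212,9.5,9.5)]
best=[]
for yaw in range(0,180,5):
  for dx in np.arange(-8,9,4):
   for dy in np.arange(-8,9,4):
    s=[]
    for c in ms:
        m=np.zeros((400,640),np.uint8)
        rings=[]
        for z,a,b in secs:
            L=np.c_[a*np.cos(t),b*np.sin(t)]/1000; y=np.radians(yaw); L=L@np.array([[np.cos(y),np.sin(y)],[-np.sin(y),np.cos(y)]])
            rings.append(np.array([pix(c,(.61+dx/1000+p[0],.179+dy/1000+p[1],z/1000)) for p in L[::2]]))
        for A,B in zip(rings,rings[1:]): cv2.fillConvexPoly(m,cv2.convexHull(np.r_[A,B].round().astype(np.int32)),1)
        s.append((m.astype(bool)&ms[c]).sum()/(m.astype(bool)|ms[c]).sum())
    best.append((sum(s),yaw,dx,dy,*s))
best.sort(reverse=True); print(np.array(best[:8]))
for y in range(0,180,15): print(y,max(b[0] for b in best if b[1]==y),max(b[5] for b in best if b[1]==y))
im=cv2.imread("pics/top0.png")
cv2.imwrite("pics/c3.png",np.hstack([cv2.resize(im[145:195,243:293],(400,400),interpolation=3),cv2.resize(cv2.imread("pics/side0.png")[110:190,270:350],(400,400),interpolation=3)]))
```

```text
top rolling_pin centre 454.014404296875 359.82720947265625 size (42.97889709472656, 180.06272888183594) long axis yaw deg 99.74232
side rolling_pin centre 452.6365661621094 360.2669677734375 size (48.156585693359375, 191.97802734375) long axis yaw deg 99.6172Traceback (most recent call last):
  File "<stdin>", line 11, in <module>
  File "<stdin>", line 4, in rect
ValueError: max() iterable argument is empty
```

```bash
cat > m.py <<'E'
from h import *
np.set_printoptions(precision=3,suppress=True)
def rect(cam,n,z):
    d=cut_out(cam,n)
    if not d: print(cam,n,"none"); return
    m=d[0]["mask"].astype(np.uint8)
    m=cv2.morphologyEx(m,cv2.MORPH_CLOSE,np.ones((5,5)))
    c=max(cv2.findContours(m,0,2)[0],key=cv2.contourArea)
    P=np.array([ray(cam,u,v,z)[:2] for u,v in c[:,0]]).astype(np.float32)
    (cx,cy),s,a=cv2.minAreaRect(P*1000); b=cv2.boxPoints(((cx,cy),s,a)); e=max([b[1]-b[0],b[2]-b[1]],key=np.linalg.norm)
    print(cam,n,"centre",cx,cy,"size",s,"long axis yaw deg",np.degrees(np.arctan2(e[1],e[0]))%180); return m
E
python3 - <<'E'
from m import *
for n,z in (("oblong_stand",.014),("wide_stand",.014),("narrow_stand",.014),("pin_rest",.01)):
    for c in("top","side"): rect(c,n,z)
ms={}
for c in("top","side"):
    d=cut_out(c,"squeeze_bottle")
    if d: ms[c]=d[0]["mask"]
t=np.linspace(0,2*np.pi,24)
secs=[(0,18,30),(40,18,30),(80,18,30),(120,18,29),(150,18,25),(180,17,17),(196,17,17),(198,9.5,9.5),(212,9.5,9.5)]
best=[]
for yaw in range(0,180,10):
  for dx in (-6,0,6):
   for dy in (-6,0,6):
    s=[]
    for c in ms:
        m=np.zeros((400,640),np.uint8)
        rings=[]
        for z,a,b in secs:
            L=np.c_[a*np.cos(t),b*np.sin(t)]/1000; y=np.radians(yaw); L=L@np.array([[np.cos(y),np.sin(y)],[-np.sin(y),np.cos(y)]])
            rings.append(np.array([pix(c,(.61+dx/1000+p[0],.179+dy/1000+p[1],z/1000)) for p in L]))
        for A,B in zip(rings,rings[1:]): cv2.fillConvexPoly(m,cv2.convexHull(np.r_[A,B].round().astype(np.int32)),1)
        s.append((m.astype(bool)&ms[c]).sum()/(m.astype(bool)|ms[c]).sum())
    best.append((sum(s),yaw,dx,dy,*s))
best.sort(reverse=True); print(list(ms),np.array(best[:6]))
print([(y,round(max(b[0] for b in best if b[1]==y),2)) for y in range(0,180,10)])
im=cv2.imread("pics/top0.png")
cv2.imwrite("pics/c3.png",np.hstack([cv2.resize(im[145:195,243:293],(400,400),interpolation=3),cv2.resize(cv2.imread("pics/side0.png")[110:190,270:350],(400,400),interpolation=3)]))
E
```

```text
top oblong_stand none
side oblong_stand centre 457.723388671875 164.34988403320312 size (122.4900131225586, 85.53689575195312) long axis yaw deg 82.94059
top wide_stand centre 616.6160278320312 60.88629913330078 size (104.42631530761719, 106.83841705322266) long axis yaw deg 175.29187
side wide_stand centre 611.3656005859375 55.578948974609375 size (130.48046875, 111.89704895019531) long axis yaw deg 83.56325
top narrow_stand centre 607.4541015625 323.14935302734375 size (85.05046081542969, 84.13175964355469) long axis yaw deg 86.059074
side narrow_stand centre 602.4144287109375 314.1044616699219 size (99.1221694946289, 84.52024841308594) long axis yaw deg 83.27503
top pin_rest centre 609.9273071289062 -355.0776672363281 size (80.14816284179688, 110.08478546142578) long axis yaw deg 139.02016
side pin_rest centre 454.66412353515625 -340.3793029785156 size (124.45600891113281, 79.04464721679688) long axis yaw deg 80.89841Traceback (most recent call last):
  File "<stdin>", line 20, in <module>
  File "h.py", line 7, in pix
    c=calibration(cam); M=np.linalg.inv(np.array(c["cam_to_world"])); p=M[:3,:3]@np.array(w)+M[:3,3]
ValueError: time passes only in moves, steps and waits
```

```bash
python3 - <<'E'
s=open('h.py').read()
s=s.replace("def W(","from functools import lru_cache\n_cal=calibration\n@lru_cache\ndef calibration(c): return {k:np.array(v) for k,v in _cal(c).items()}\ndef W(",1)
open('h.py','w').write(s)
E
python3 - <<'E'
from m import *
top=cv2.imread("pics/top0.png"); hsv=cv2.cvtColor(top,cv2.COLOR_BGR2HSV)
for n,p in (("oblong",(.458,.176)),("wide",(.616,.061)),("narrow",(.608,.324)),("rest",(.458,-.338))):
    u,v=pix("top",(*p,.01)).astype(int); r=26
    w=((hsv[v-r:v+r,u-r:u+r,1]>105)&(hsv[v-r:v+r,u-r:u+r,0]<20)).astype(np.uint8)
    w=cv2.morphologyEx(w,cv2.MORPH_CLOSE,np.ones((3,3)))
    cs=cv2.findContours(w,0,2)[0]; c=max(cs,key=cv2.contourArea)
    P=np.array([ray("top",a+u-r,b+v-r,.012)[:2] for a,b in c[:,0]]).astype(np.float32)
    (cx,cy),s,a=cv2.minAreaRect(P*1000); print(n,cx,cy,s,a)
ms={}
for c in("top","side"):
    d=cut_out(c,"squeeze_bottle")
    if d: ms[c]=d[0]["mask"]
t=np.linspace(0,2*np.pi,24)
secs=[(0,18,30),(40,18,30),(80,18,30),(120,18,29),(150,18,25),(180,17,17),(196,17,17),(198,9.5,9.5),(212,9.5,9.5)]
best=[]
for yaw in range(0,180,10):
  for dx in (-6,0,6):
   for dy in (-6,0,6):
    s=[]
    for c in ms:
        m=np.zeros((400,640),np.uint8)
        rings=[]
        for z,a,b in secs:
            L=np.c_[a*np.cos(t),b*np.sin(t)]/1000; y=np.radians(yaw); L=L@np.array([[np.cos(y),np.sin(y)],[-np.sin(y),np.cos(y)]])
            rings.append(np.array([pix(c,(.61+dx/1000+p[0],.179+dy/1000+p[1],z/1000)) for p in L]))
        for A,B in zip(rings,rings[1:]): cv2.fillConvexPoly(m,cv2.convexHull(np.r_[A,B].round().astype(np.int32)),1)
        s.append((m.astype(bool)&ms[c]).sum()/(m.astype(bool)|ms[c]).sum())
    best.append((sum(s),yaw,dx,dy,*s))
best.sort(reverse=True); print(list(ms),np.array(best[:6]))
print([(y,round(max(b[0] for b in best if b[1]==y),2)) for y in range(0,180,10)])
cv2.imwrite("pics/c3.png",np.hstack([cv2.resize(top[145:195,243:293],(400,400),interpolation=3),cv2.resize(cv2.imread("pics/side0.png")[110:190,270:350],(400,400),interpolation=3)]))
E
```

```text
oblong 460.1478576660156 172.015625 (102.64602661132812, 77.69058990478516) 84.988525390625
wide 615.2145385742188 60.20302963256836 (101.07793426513672, 102.94139862060547) 84.60297393798828
narrow 606.4799194335938 324.81353759765625 (79.9900131225586, 79.2639389038086) 84.8398208618164
rest 456.7760314941406 -334.4579772949219 (116.22950744628906, 73.52965545654297) 80.35216522216797
['top', 'side'] [[ 1.676 20.     0.     6.     0.805  0.871]
 [ 1.667 30.     0.     6.     0.806  0.861]
 [ 1.665 10.    -6.     0.     0.824  0.84 ]
 [ 1.659 80.     0.     0.     0.812  0.846]
 [ 1.649 10.     0.     6.     0.789  0.86 ]
 [ 1.645 70.    -6.     0.     0.829  0.816]]
[(0, np.float64(1.64)), (10, np.float64(1.66)), (20, np.float64(1.68)), (30, np.float64(1.67)), (40, np.float64(1.64)), (50, np.float64(1.63)), (60, np.float64(1.64)), (70, np.float64(1.65)), (80, np.float64(1.66)), (90, np.float64(1.62)), (100, np.float64(1.62)), (110, np.float64(1.58)), (120, np.float64(1.55)), (130, np.float64(1.5)), (140, np.float64(1.49)), (150, np.float64(1.51)), (160, np.float64(1.54)), (170, np.float64(1.58))]
```

View pics/c3.png

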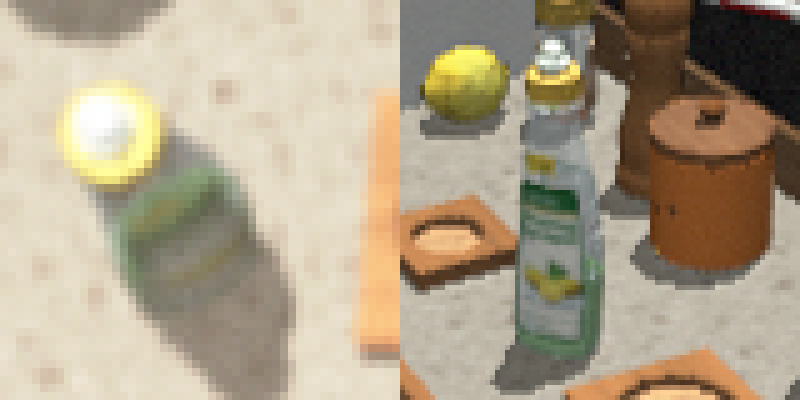

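```bash
cat > go.py <<'E'
# usage: go.py x y z phi opening nrows  -> rows to write
import sys
from h import *
x,y,z,phi,op=map(float,sys.argv[1:6]); o=ctrl.get_obs()
Rm=R.from_rotvec(o["tool_rot"]).as_matrix(); p=np.array(o["tool_pos"]); f=np.degrees(np.arctan2(Rm[1,1],Rm[0,1]))
d=np.array([x,y,z])-p; a=(f-phi+180)%360-180; tilt=np.degrees(np.arccos(-Rm[2,0]))
n=int(sys.argv[6]) if len(sys.argv)>6 else int(max(1,np.ceil(np.linalg.norm(d)/.036),np.ceil(abs(a)/6.5)))
print("t",round(o["t"],2),"pos",p.round(4),"phi",round(f,1),"tilt",round(tilt,2),"F",np.array(o["contact_force"]).round(1),"op",round(o["opening"],4),"q",np.array(o["q"]).round(2))
rows=[]
for i in range(n):
    g=np.radians(f-a*i/n); c,s=np.cos(g),np.sin(g)
    rows.append([round(-d[2]/n,4),round((d[0]*c+d[1]*s)/n,4),round((d[0]*s-d[1]*c)/n,4),round(a/n,2),0,0,op])
print(n,rows)
E
python3 go.py .61 .18 .28 27 .085
```

```text
t 1.85 pos [0.213  0.5876 0.2313] phi 70.1 tilt 0.0 F [ 0.4  0.4 -0. ] op 0.0856 q [ 1.1   0.05  1.61 -0.    1.48 -0.12]
16 [[np.float64(-0.003), np.float64(-0.0155), np.float64(0.032), np.float64(2.69), 0, 0, 0.085], [np.float64(-0.003), np.float64(-0.014), np.float64(0.0327), np.float64(2.69), 0, 0, 0.085], [np.float64(-0.003), np.float64(-0.0124), np.float64(0.0333), np.float64(2.69), 0, 0, 0.085], [np.float64(-0.003), np.float64(-0.0108), np.float64(0.0339), np.float64(2.69), 0, 0, 0.085], [np.float64(-0.003), np.float64(-0.0092), np.float64(0.0343), np.float64(2.69), 0, 0, 0.085], [np.float64(-0.003), np.float64(-0.0076), np.float64(0.0347), np.float64(2.69), 0, 0, 0.085], [np.float64(-0.003), np.float64(-0.006), np.float64(0.0351), np.float64(2.69), 0, 0, 0.085], [np.float64(-0.003), np.float64(-0.0043), np.float64(0.0353), np.float64(2.69), 0, 0, 0.085], [np.float64(-0.003), np.float64(-0.0027), np.float64(0.0355), np.float64(2.69), 0, 0, 0.085], [np.float64(-0.003), np.float64(-0.001), np.float64(0.0355), np.float64(2.69), 0, 0, 0.085], [np.float64(-0.003), np.float64(0.0007), np.float64(0.0356), np.float64(2.69), 0, 0, 0.085], [np.float64(-0.003), np.float64(0.0023), np.float64(0.0355), np.float64(2.69), 0, 0, 0.085], [np.float64(-0.003), np.float64(0.004), np.float64(0.0353), np.float64(2.69), 0, 0, 0.085], [np.float64(-0.003), np.float64(0.0057), np.float64(0.0351), np.float64(2.69), 0, 0, 0.085], [np.float64(-0.003), np.float64(0.0073), np.float64(0.0348), np.float64(2.69), 0, 0, 0.085], [np.float64(-0.003), np.float64(0.0089), np.float64(0.0344), np.float64(2.69), 0, 0, 0.085]]
```

Request:
arm_command --plan '[[[-0.01, -0.015, 0.032, 2.7, 0, 0, 0.085], [-0.01, -0.014, 0.033, 2.7, 0, 0, 0.085], [-0.01, -0.012, 0.033, 2.7, 0, 0, 0.085], [-0.01, -0.011, 0.034, 2.7, 0, 0, 0.085], [-0.01, -0.009, 0.034, 2.7, 0, 0, 0.085], [0, -0.008, 0.035, 2.7, 0, 0, 0.085], [0, -0.006, 0.035, 2.7, 0, 0, 0.085], [0, -0.004, 0.035, 2.7, 0, 0, 0.085], [0, -0.003, 0.0355, 2.7, 0, 0, 0.085], [0, -0.001, 0.0355, 2.7, 0, 0, 0.085], [0, 0.001, 0.0355, 2.7, 0, 0, 0.085], [0, 0.002, 0.0355, 2.7, 0, 0, 0.085], [0, 0.004, 0.035, 2.7, 0, 0, 0.085], [0, 0.006, 0.035, 2.7, 0, 0, 0.085], [0, 0.007, 0.035, 2.7, 0, 0, 0.085], [0, 0.009, 0.034, 2.7, 0, 0, 0.085]]]' --squeeze 40

```text
t: 3.18
tool_pos: [0.6169, 0.1618, 0.2858]
tool_rot: [0.88, 1.385, -0.87]
contact_force: [0.1, 0.5, -0.1]
opening: 0.0849
```

```bash
sed -i 's/rows.append(\[\(.*\)\])$/rows.append([float(v) for v in [\1]])/' go.py; python3 go.py .61 .18 .27 27 .085; python3 -c "
from h import *
for i in range(1):
  for c in ('side','top'):
    get_image(c)
    for d in mark_of(c,'squeeze_bottle')[:2]: print(c,d['conf'],W(c,d['at']))"
```

```text
t 3.18 pos [0.6169 0.1618 0.2858] phi 25.5 tilt 0.38 F [ 0.1  0.5 -0.1] op 0.0849 q [ 0.14  0.05  1.52  0.    1.56 -0.31]
1 [[0.0158, 0.0016, -0.0194, -1.5, 0.0, 0.0, 0.085]]
side 0.85 [0.60965306 0.17776312 0.00072967]
top 0.2 [0.44954251 0.35716482 0.03091851]
```

Request:
arm_command --plan '[[[0, 0.0015, -0.018, -1.5, 0, 0, 0.085], [0, 0, 0, 0, 0, 0, 0.085], [0, 0, 0, 0, 0, 0, 0.085]]]'

```text
t: 3.63
tool_pos: [0.6079, 0.1821, 0.2854]
tool_rot: [0.856, 1.397, -0.847]
contact_force: [0.1, 0.5, -0.7]
opening: 0.085
```

```bash
python3 go.py .61 .179 .151 27 .085 5
```

```text
t 3.63 pos [0.6079 0.1821 0.2854] phi 27.3 tilt 0.33 F [ 0.1  0.5 -0.7] op 0.085 q [ 0.17  0.05  1.53  0.    1.56 -0.3 ]
5 [[0.0269, 0.0001, 0.0007, 0.06, 0.0, 0.0, 0.085], [0.0269, 0.0001, 0.0007, 0.06, 0.0, 0.0, 0.085], [0.0269, 0.0001, 0.0007, 0.06, 0.0, 0.0, 0.085], [0.0269, 0.0001, 0.0007, 0.06, 0.0, 0.0, 0.085], [0.0269, 0.0001, 0.0007, 0.06, 0.0, 0.0, 0.085]]
```

Request:
arm_command --plan '[[[0.027, 0, 0.001, 0, 0, 0, 0.085], [0.027, 0, 0.001, 0, 0, 0, 0.085], [0.027, 0, 0.001, 0, 0, 0, 0.085], [0.027, 0, 0.001, 0, 0, 0, 0.085], [0.025, 0, 0, 0, 0, 0, 0.085], [0, 0, 0, 0, 0, 0, 0.05], [0, 0, 0, 0, 0, 0, 0.02], [0, 0, 0, 0, 0, 0, 0.02], [0, 0, 0, 0, 0, 0, 0.02], [0, 0, 0, 0, 0, 0, 0.02], [0, 0, 0, 0, 0, 0, 0.02], [0, 0, 0, 0, 0, 0, 0.02]]]'

```text
t: 4.63
tool_pos: [0.6113, 0.1866, 0.1605]
tool_rot: [0.855, 1.386, -0.826]
contact_force: [-0.1, -1.0, -1.6]
opening: 0.0333
```

```bash
python3 go.py .459 .175 .20 -5 .02; python3 -c "
from h import *
im=save('side','s1'); cv2.imwrite('pics/s1c.png',cv2.resize(im[80:220,220:380,::-1],(640,560),interpolation=3))"
```

```text
t 4.63 pos [0.6113 0.1866 0.1605] phi 28.0 tilt 1.32 F [-0.1 -1.  -1.6] op 0.0333 q [ 0.18  0.12  1.66  0.    1.34 -0.31]
6 [[-0.0066, -0.0233, -0.0102, 5.5, 0.0, 0.0, 0.02], [-0.0066, -0.0242, -0.0079, 5.5, 0.0, 0.0, 0.02], [-0.0066, -0.0248, -0.0056, 5.5, 0.0, 0.0, 0.02], [-0.0066, -0.0253, -0.0032, 5.5, 0.0, 0.0, 0.02], [-0.0066, -0.0254, -0.0007, 5.5, 0.0, 0.0, 0.02], [-0.0066, -0.0254, 0.0017, 5.5, 0.0, 0.0, 0.02]]
```

View pics/s1c.png

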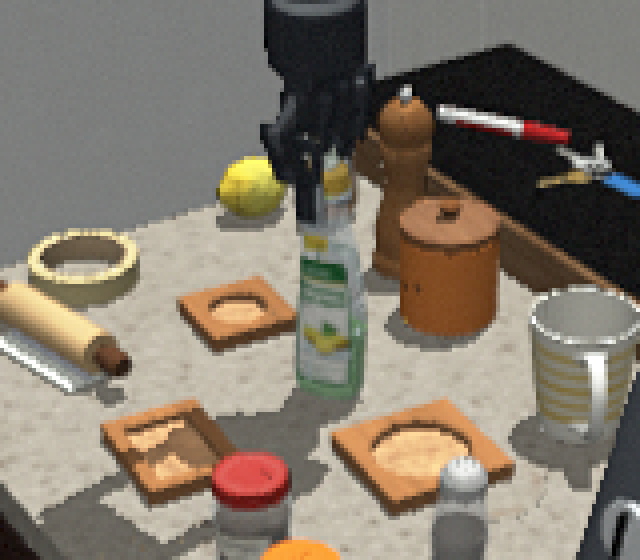

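```bash
cat > go.py <<'E'
# usage: go.py x y z phi opening [nrows]  -> rows to write (tool axes), tilt taken out on the way
import sys
from h import *
x,y,z,phi,op=map(float,sys.argv[1:6]); o=ctrl.get_obs()
def down(f): c,s=np.cos(np.radians(f)),np.sin(np.radians(f)); return R.from_matrix([[0,c,s],[0,s,-c],[-1,0,0]])
R0=R.from_rotvec(o["tool_rot"]); Rm=R0.as_matrix(); p=np.array(o["tool_pos"]); f=np.degrees(np.arctan2(Rm[1,1],Rm[0,1]))
d=np.array([x,y,z])-p; r=(R0.inv()*down(phi)).as_rotvec()
n=int(sys.argv[6]) if len(sys.argv)>6 else int(max(1,np.ceil(np.linalg.norm(d)/.036),np.ceil(np.degrees(np.linalg.norm(r))/6.5)))
print("t",round(o["t"],2),"pos",p.round(4),"phi",round(f,1),"tilt",round(np.degrees(np.arccos(-Rm[2,0])),2),"F",np.array(o["contact_force"]).round(1),"op",round(o["opening"],4),"q",np.array(o["q"]).round(2))
for i in range(n):
    A=R0*R.from_rotvec(r*i/n); s=A.inv().apply(d/n)
    print([round(float(v),4) for v in s]+[round(float(v),1) for v in np.degrees(r/n)]+[op],end=", ")
print()
E
python3 go.py .459 .179 .21 -5 .02 7
```

```text
t 4.68 pos [0.6115 0.1866 0.1608] phi 28.0 tilt 1.35 F [-0.2  0.5 -1.3] op 0.0333 q [ 0.18  0.12  1.66  0.    1.34 -0.31]
[-0.0075, -0.0196, -0.0092, 4.7, -0.0, -0.2, 0.02], [-0.0075, -0.0203, -0.0076, 4.7, -0.0, -0.2, 0.02], [-0.0074, -0.0209, -0.0059, 4.7, -0.0, -0.2, 0.02], [-0.0073, -0.0213, -0.0042, 4.7, -0.0, -0.2, 0.02], [-0.0073, -0.0216, -0.0024, 4.7, -0.0, -0.2, 0.02], [-0.0072, -0.0217, -0.0006, 4.7, -0.0, -0.2, 0.02], [-0.0071, -0.0217, 0.0012, 4.7, -0.0, -0.2, 0.02],
```

Request:
arm_command --plan '[[[-0.01, 0, 0, 0, 0, 0, 0.02], [-0.02, 0, 0, 0, 0, 0, 0.02], [-0.02, 0, 0, 0, 0, 0, 0.02], [0, -0.02, -0.009, 4.7, 0, 0, 0.02], [0, -0.02, -0.008, 4.7, 0, 0, 0.02], [0, -0.021, -0.006, 4.7, 0, 0, 0.02], [0, -0.021, -0.004, 4.7, 0, 0, 0.02], [0, -0.0215, -0.0025, 4.7, 0, 0, 0.02], [0, -0.0215, 0, 4.7, 0, 0, 0.02], [0, -0.0215, 0.001, 4.7, 0, 0, 0.02], [0, 0, 0, 0, 0, 0, 0.02]]]'

```text
t: 5.6
tool_pos: [0.4557, 0.1792, 0.2191]
tool_rot: [1.318, 1.137, -1.266]
contact_force: [-0.5, -0.5, -2.5]
opening: 0.0334
```

```bash
python3 go.py .459 .179 .171 -5 .02 4;python3 -c "
from h import *
for c in ('side','top'):
    get_image(c)
    for d in mark_of(c,'squeeze_bottle')[:2]: print(c,d['conf'],W(c,d['at']))"
```

```text
t 5.6 pos [0.4557 0.1792 0.2191] phi -6.7 tilt 1.89 F [-0.5 -0.5 -2.5] op 0.0334 q [ 0.22 -0.3   1.95  0.    1.45  0.34]
[0.012, 0.0005, 0.0001, -0.4, -0.2, -0.4, 0.02], [0.012, 0.0005, 0.0001, -0.4, -0.2, -0.4, 0.02], [0.012, 0.0006, 0.0, -0.4, -0.2, -0.4, 0.02], [0.012, 0.0007, 0.0, -0.4, -0.2, -0.4, 0.02], 
side 0.95 [0.45631876 0.1767222  0.06449124]
top 0.61 [0.46278252 0.18058029 0.06268791]
```

Request:
arm_command --plan '[[[0.012, 0.0005, 0.001, 0, 0, -0.3, 0.02], [0.012, 0.0005, 0.001, 0, 0, -0.3, 0.02], [0.012, 0, 0.001, 0, 0, -0.3, 0.02], [0.01, 0, 0, 0, 0, 0, 0.02], [0.004, 0, 0, 0, 0, 0, 0.02], [0, 0, 0, 0, 0, 0, 0.02]]]'

```text
t: 6.3
tool_pos: [0.4635, 0.1755, 0.1626]
tool_rot: [1.308, 1.152, -1.278]
contact_force: [0.1, 0.1, -1.8]
opening: 0.0336
```

```bash
python3 go.py .459 .176 .166 -5 .02 2;python3 -c "
from h import *
for c in ('side','top'):
    im=save(c,c+'2')
    for d in mark_of(c,'squeeze_bottle')[:2]: print(c,d['conf'],W(c,d['at']))
    if c=='side': cv2.imwrite('pics/s2c.png',cv2.resize(im[80:220,190:350,::-1],(640,560),interpolation=3))"
```

```text
t 6.3 pos [0.4635 0.1755 0.1626] phi -6.6 tilt 0.98 F [ 0.1  0.1 -1.8] op 0.0336 q [ 0.21 -0.22  1.99  0.01  1.36  0.32]
[-0.0017, -0.0023, -0.0, -0.8, -0.3, -0.4, 0.02], [-0.0017, -0.0023, -0.0, -0.8, -0.3, -0.4, 0.02], 
side 0.68 [0.46054167 0.1726358  0.00362189]
top 0.67 [6.15664589e-01 6.05772772e-02 4.79458140e-04]
top 0.62 [0.46503453 0.17230293 0.01151415]
```

View pics/s2c.png

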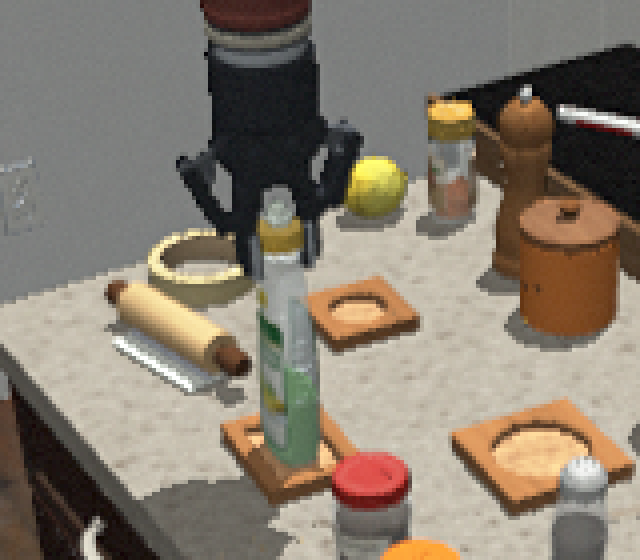

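Request:
arm_command --plan '[[[0.002, -0.003, 0, 0, 0, -0.3, 0.02], [0.002, 0, 0, 0, 0, 0, 0.02], [0, 0, 0, 0, 0, 0, 0.02]]]'

```text
t: 6.75
tool_pos: [0.4628, 0.1768, 0.1635]
tool_rot: [1.311, 1.152, -1.274]
contact_force: [-0.9, -0.4, -2.4]
opening: 0.0334
```

Request:
arm_command --plan '[[[0.004, 0, 0, 0, 0, 0, 0.02], [0.004, 0, 0, 0, 0, 0, 0.02], [0.002, 0, 0, 0, 0, 0, 0.02], [0, 0, 0, 0, 0, 0, 0.02]]]'

```text
t: 7.08
tool_pos: [0.4659, 0.1792, 0.1621]
tool_rot: [1.318, 1.15, -1.265]
contact_force: [1.7, 0.1, -2.3]
opening: 0.0333
```

```bash
python3 go.py .459 .176 .166 -5 .02 2;python3 -c "
from h import *
for c in ('side','top'):
    im=save(c,c+'3')
    for d in mark_of(c,'squeeze_bottle')[:2]: print(c,d['conf'],W(c,d['at']))
    if c=='side': cv2.imwrite('pics/s3c.png',cv2.resize(im[100:220,190:350,::-1],(800,600),interpolation=3))"
```

```text
t 7.08 pos [0.4659 0.1792 0.1621] phi -6.5 tilt 1.74 F [ 1.7  0.1 -2.3] op 0.0333 q [ 0.21 -0.22  1.99  0.01  1.35  0.32]
[-0.0021, -0.0032, 0.0019, -0.8, -0.6, -0.6, 0.02], [-0.002, -0.0032, 0.0019, -0.8, -0.6, -0.6, 0.02], 
side 0.79 [0.46936858 0.1766945  0.0065378 ]
top 0.43 [0.46647846 0.18133907 0.00615567]
top 0.19 [ 0.60547899  0.32323348 -0.00277332]
```

View pics/s3c.png

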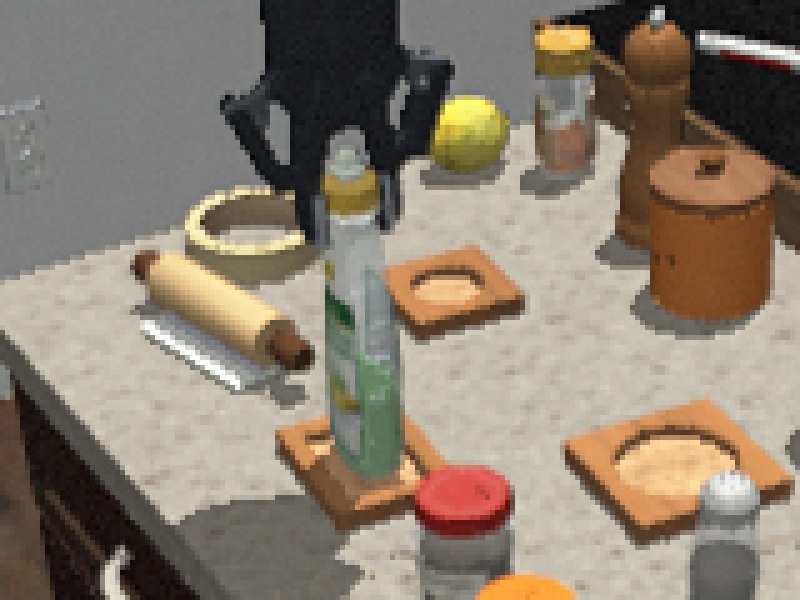

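Request:
arm_command --plan '[[[-0.006, -0.003, 0.001, 0, -0.4, -0.6, 0.02], [0, -0.003, 0.001, 0, -0.4, -0.6, 0.02], [0, 0, 0, 0, 0, 0, 0.02], [0, 0, 0, 0, 0, 0, 0.02]]]'

```text
t: 7.62
tool_pos: [0.4577, 0.1771, 0.1663]
tool_rot: [1.294, 1.159, -1.294]
contact_force: [0.2, -0.8, -1.1]
opening: 0.0336
```

```bash
python3 go.py .459 .178 .163 -5 .02 2;python3 -c "
from h import *
for c in ('side','top'):
    im=save(c,c+'4')
    for d in mark_of(c,'squeeze_bottle')[:2]: print(c,d['conf'],W(c,d['at']))"
```

```text
t 7.62 pos [0.4577 0.1771 0.1663] phi -6.5 tilt 0.34 F [ 0.2 -0.8 -1.1] op 0.0336 q [ 0.21 -0.23  1.98  0.01  1.39  0.33]
[0.0017, 0.0006, -0.0005, -0.8, -0.1, 0.1, 0.02], [0.0017, 0.0006, -0.0005, -0.8, -0.1, 0.1, 0.02], 
side 0.86 [0.45428099 0.16881901 0.00839011]
top 0.48 [0.45449133 0.17159106 0.01202807]
```

Request:
arm_command --plan '[[[0, 0.003, -0.004, 0, 0, 0, 0.02], [0.003, 0, 0, 0, 0, 0, 0.02], [0, 0, 0, 0, 0, 0, 0.02], [0, 0, 0, 0, 0, 0, 0.045], [0, 0, 0, 0, 0, 0, 0.06], [0, 0, 0, 0, 0, 0, 0.07], [0, 0, 0, 0, 0, 0, 0.07]]]'

```text
t: 8.4
tool_pos: [0.4622, 0.1813, 0.1636]
tool_rot: [1.295, 1.159, -1.292]
contact_force: [0.8, 0.1, -0.3]
opening: 0.0702
```

```bash
python3 go.py .459 .178 .26 -5 .08 3;python3 -c "
from h import *
for c in ('side','top'):
    im=save(c,c+'5')
    for d in mark_of(c,'squeeze_bottle')[:2]: print(c,d['conf'],W(c,d['at']))"
```

```text
t 8.4 pos [0.4622 0.1813 0.1636] phi -6.5 tilt 0.32 F [ 0.8  0.1 -0.3] op 0.0702 q [ 0.22 -0.21  1.98  0.01  1.38  0.33]
[-0.0321, -0.001, 0.0011, -0.5, -0.1, 0.1, 0.08], [-0.0321, -0.001, 0.0011, -0.5, -0.1, 0.1, 0.08], [-0.0321, -0.001, 0.0012, -0.5, -0.1, 0.1, 0.08], 
side 0.74 [0.45672033 0.17568765 0.00579756]
top 0.52 [0.45857639 0.17936472 0.00576928]
top 0.38 [ 0.4414719   0.0166151  -0.00534683]
```

Request:
arm_command --plan '[[[-0.032, 0, 0, 0, 0, 0, 0.08], [-0.036, 0, 0, 0, 0, 0, 0.085], [-0.036, 0, 0, 0, 0, 0, 0.085], [0, 0, 0, 0, 0, 0, 0.085]]]'

```text
t: 8.93
tool_pos: [0.4601, 0.1802, 0.2676]
tool_rot: [1.289, 1.163, -1.3]
contact_force: [0.2, 0.3, 1.6]
opening: 0.0852
```

```bash
python3 go.py .4525 .36 .16 9.7 .085 7
```

```text
t 8.93 pos [0.4601 0.1802 0.2676] phi -6.5 tilt 0.66 F [0.2 0.3 1.6] op 0.0852 q [ 0.22 -0.28  1.86  0.01  1.57  0.33]
[0.0155, -0.0038, -0.0254, -2.3, -0.0, 0.1, 0.085], [0.0154, -0.0028, -0.0255, -2.3, -0.0, 0.1, 0.085], [0.0154, -0.0018, -0.0256, -2.3, -0.0, 0.1, 0.085], [0.0154, -0.0008, -0.0257, -2.3, -0.0, 0.1, 0.085], [0.0154, 0.0002, -0.0257, -2.3, -0.0, 0.1, 0.085], [0.0154, 0.0012, -0.0257, -2.3, -0.0, 0.1, 0.085], [0.0154, 0.0023, -0.0256, -2.3, -0.0, 0.1, 0.085],
```

Request:
arm_command --plan '[[[0, -0.004, -0.0255, -2.3, 0, 0, 0.085], [0, -0.003, -0.0255, -2.3, 0, 0, 0.085], [0.015, -0.002, -0.0255, -2.3, 0, 0, 0.085], [0.023, -0.001, -0.0255, -2.3, 0, 0, 0.085], [0.023, 0, -0.0255, -2.3, 0, 0.1, 0.085], [0.023, 0.001, -0.0255, -2.3, 0, 0.2, 0.085], [0.023, 0.002, -0.0255, -2.3, 0, 0.2, 0.085], [0, 0, 0, 0, 0, 0, 0.085]]]'

```text
t: 9.6
tool_pos: [0.4573, 0.3679, 0.1674]
tool_rot: [1.096, 1.279, -1.06]
contact_force: [-1.6, -1.1, -1.0]
opening: 0.0851
```

```bash
python3 go.py .4525 .36 .06 9.7 .085 5; python3 -c "
from h import *
for c in ('side','top'):
    get_image(c)
    for d in mark_of(c,'rolling_pin')[:2]: print(c,d['conf'],W(c,d['at']))"
```

```text
t 9.6 pos [0.4573 0.3679 0.1674] phi 10.0 tilt 1.28 F [-1.6 -1.1 -1. ] op 0.0851 q [ 0.55 -0.    1.78 -0.    1.34  0.38]
[0.0214, -0.0017, 0.0016, 0.1, -0.1, -0.2, 0.085], [0.0214, -0.0016, 0.0015, 0.1, -0.1, -0.2, 0.085], [0.0214, -0.0015, 0.0015, 0.1, -0.1, -0.2, 0.085], [0.0215, -0.0014, 0.0015, 0.1, -0.1, -0.2, 0.085], [0.0215, -0.0013, 0.0014, 0.1, -0.1, -0.2, 0.085], 
side 0.73 [0.45558435 0.36073719 0.0279952 ]
top 0.94 [0.45248344 0.35856285 0.03242067]
```

Request:
arm_command --plan '[[[0.0215, -0.0015, 0.0015, 0, -0.1, -0.2, 0.085], [0.0215, -0.0015, 0.0015, 0, -0.1, -0.2, 0.085], [0.0215, -0.001, 0.0015, 0, -0.1, -0.2, 0.085], [0.0215, -0.001, 0.0015, 0, -0.1, -0.2, 0.085], [0.0215, -0.001, 0.0015, 0, -0.1, -0.2, 0.085], [0, 0, 0, 0, 0, 0, 0.085], [0, 0, 0, 0, 0, 0, 0.085]]]'

```text
t: 10.38
tool_pos: [0.4715, 0.3567, 0.0806]
tool_rot: [1.12, 1.26, -1.058]
contact_force: [0.5, 0.6, 0.6]
opening: 0.085
```

```bash
python3 go.py .453 .36 .015 9.7 .085 4
```

```text
t 10.38 pos [0.4715 0.3567 0.0806] phi 9.0 tilt 2.38 F [0.5 0.6 0.6] op 0.085 q [ 0.52  0.09  1.84 -0.01  1.17  0.37]
[0.0162, -0.0051, -0.0014, -0.2, -0.1, -0.6, 0.085], [0.0163, -0.0049, -0.0014, -0.2, -0.1, -0.6, 0.085], [0.0163, -0.0048, -0.0015, -0.2, -0.1, -0.6, 0.085], [0.0164, -0.0046, -0.0015, -0.2, -0.1, -0.6, 0.085],
```

Request:
arm_command --plan '[[[0, -0.01, -0.003, 0, -0.2, -1.2, 0.085], [0, -0.009, -0.002, -0.3, -0.2, -1.2, 0.085], [0, 0, 0, 0, 0, 0, 0.085], [0.01, 0, 0, 0, 0, -0.2, 0.085], [0.01, -0.001, 0, 0, 0, -0.2, 0.085], [0.01, -0.001, 0, 0, 0, -0.2, 0.085], [0, 0, 0, 0, 0, 0, 0.085]]]'

```text
t: 10.97
tool_pos: [0.453, 0.3609, 0.0576]
tool_rot: [1.093, 1.289, -1.087]
contact_force: [0.4, -1.0, -0.2]
opening: 0.085
```

```bash
python3 go.py .453 .36 .015 9.7 .085 4
```

```text
t 10.97 pos [0.453  0.3609 0.0576] phi 9.3 tilt 0.47 F [ 0.4 -1.  -0.2] op 0.085 q [0.54 0.11 1.85 0.01 1.17 0.37]
[0.0107, -0.0, 0.0003, -0.1, -0.1, 0.0, 0.085], [0.0107, -0.0, 0.0003, -0.1, -0.1, 0.0, 0.085], [0.0107, -0.0, 0.0003, -0.1, -0.1, 0.0, 0.085], [0.0107, -0.0, 0.0002, -0.1, -0.1, 0.0, 0.085],
```

Request:
arm_command --plan '[[[0.011, -0.001, 0, 0, -0.1, -0.2, 0.085], [0.011, -0.001, 0, 0, -0.1, -0.2, 0.085], [0.011, -0.001, 0, 0, -0.1, -0.2, 0.085], [0.009, -0.001, 0, 0, 0, -0.2, 0.085], [0, 0, 0, 0, 0, 0, 0.085]]]'

```text
t: 11.38
tool_pos: [0.4469, 0.3595, 0.0089]
tool_rot: [1.078, 1.296, -1.105]
contact_force: [-0.6, 1.0, -0.7]
opening: 0.085
```

```bash
python3 go.py .453 .36 .015 9.7 .085 2; python3 -c "
from h import *
for c in ('side','top'):
    im=save(c,c+'6')
    for d in mark_of(c,'rolling_pin')[:2]: print(c,d['conf'],W(c,d['at']))
    if c=='side': cv2.imwrite('pics/s6c.png',cv2.resize(im[100:220,180:340,::-1],(640,480),interpolation=3))"
```

```text
t 11.38 pos [0.4469 0.3595 0.0089] phi 9.3 tilt 1.23 F [-0.6  1.  -0.7] op 0.085 q [0.54 0.19 1.87 0.01 1.11 0.38]
[-0.0031, 0.003, 0.0002, -0.2, -0.0, 0.6, 0.085], [-0.0031, 0.003, 0.0003, -0.2, -0.0, 0.6, 0.085], 
top 0.76 [0.45222807 0.35706865 0.03246723]
```

View pics/s6c.png

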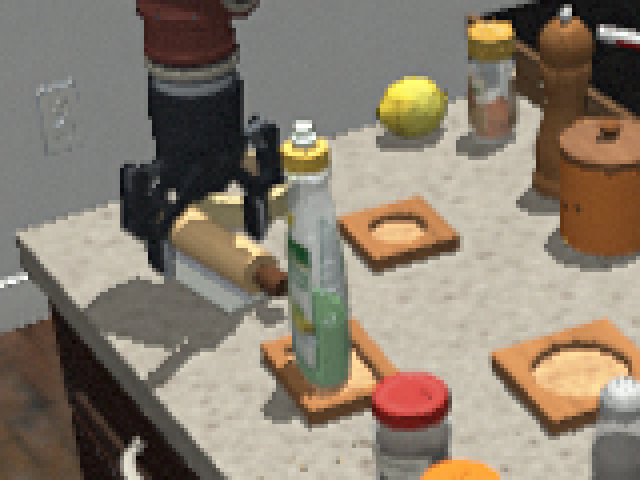

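Request:
arm_command --plan '[[[-0.003, 0.003, 0, 0, 0, 0.6, 0.085], [-0.003, 0.003, 0, 0, 0, 0.6, 0.085], [0, 0, 0, 0, 0, 0, 0.06], [0, 0, 0, 0, 0, 0, 0.05]]]'

```text
t: 11.92
tool_pos: [0.4579, 0.3631, 0.0221]
tool_rot: [1.099, 1.277, -1.078]
contact_force: [0.4, 0.1, 0.2]
opening: 0.0634
```

```bash
python3 go.py .453 .36 .015 9.7 .03 2
```

```text
t 11.92 pos [0.4579 0.3631 0.0221] phi 9.3 tilt 0.77 F [0.4 0.1 0.2] op 0.0634 q [ 0.54  0.17  1.86 -0.    1.1   0.38]
[0.0035, -0.0027, 0.0012, -0.2, -0.1, -0.4, 0.03], [0.0035, -0.0027, 0.0011, -0.2, -0.1, -0.4, 0.03],
```

Request:
arm_command --plan '[[[0.003, -0.003, 0.001, 0, 0, -0.3, 0.055], [0.002, -0.001, 0.001, 0, 0, -0.2, 0.055], [0, 0, 0, 0, 0, 0, 0.055]]]'

```text
t: 12.17
tool_pos: [0.4548, 0.3608, 0.0181]
tool_rot: [1.096, 1.282, -1.082]
contact_force: [0.8, -0.4, -0.1]
opening: 0.055
```

```bash
python3 go.py .453 .36 .015 9.7 .03 1
```

```text
t 12.17 pos [0.4548 0.3608 0.0181] phi 9.3 tilt 0.45 F [ 0.8 -0.4 -0.1] op 0.055 q [0.54 0.17 1.87 0.   1.1  0.38]
[0.0031, -0.0019, 0.0005, -0.4, -0.3, -0.3, 0.03],
```

Request:
arm_command --plan '[[[0.003, -0.001, 0, 0, 0, -0.2, 0.05], [0, 0, 0, 0, 0, 0, 0.03], [0, 0, 0, 0, 0, 0, 0.02], [0, 0, 0, 0, 0, 0, 0.02], [0, 0, 0, 0, 0, 0, 0.02], [-0.01, 0, 0, 0, 0, 0, 0.02], [-0.02, 0, 0, 0, 0, 0, 0.02], [-0.03, 0, 0, 0, 0, 0, 0.02], [-0.03, 0, 0, 0, 0, 0, 0.02], [0, 0, 0, 0, 0, 0, 0.02]]]'

```text
t: 13.0
tool_pos: [0.4499, 0.358, 0.1051]
tool_rot: [1.084, 1.29, -1.097]
contact_force: [0.3, 0.3, 0.6]
opening: 0.0371
```

```bash
python3 go.py .46 .18 .3 -6 .02 6;  python3 -c "
from h import *
for c in ('side','top'):
    im=save(c,c+'7')
    for d in mark_of(c,'rolling_pin')[:2]: print(c,d['conf'],W(c,d['at']))
"
```

```text
t 13.0 pos [0.4499 0.358  0.1051] phi 9.3 tilt 0.65 F [0.3 0.3 0.6] op 0.0371 q [0.54 0.05 1.83 0.01 1.27 0.38]
[-0.0325, -0.0035, 0.0295, 2.6, 0.0, 0.1, 0.02], [-0.0325, -0.0021, 0.0296, 2.6, 0.0, 0.1, 0.02], [-0.0325, -0.0007, 0.0297, 2.6, 0.0, 0.1, 0.02], [-0.0325, 0.0007, 0.0297, 2.6, 0.0, 0.1, 0.02], [-0.0325, 0.002, 0.0296, 2.6, 0.0, 0.1, 0.02], [-0.0325, 0.0034, 0.0295, 2.6, 0.0, 0.1, 0.02], 
side 0.73 [0.44914491 0.35765397 0.11773866]
side 0.39 [ 0.59687459 -0.33309929 -0.00082997]
top 0.58 [0.44411916 0.35535091 0.1173513 ]
```

Request:
arm_command --plan '[[[-0.035, 0, 0, 0, 0, 0, 0.02], [-0.035, 0, 0, 0, 0, 0, 0.02], [-0.035, 0, 0, 0, 0, 0, 0.02], [-0.035, 0, 0, 0, 0, 0, 0.02], [-0.035, 0, 0, 0, 0, 0, 0.02], [-0.02, 0, 0, 0, 0, 0, 0.02]]]'

```text
t: 13.7
tool_pos: [0.4421, 0.3519, 0.275]
tool_rot: [1.041, 1.308, -1.145]
contact_force: [0.4, 0.0, -0.9]
opening: 0.0368
```

```bash
python3 go.py .456 -.338 .30 -8 .02 20;  python3 -c "
from h import *
for cam in('top','side'):
  im=cv2.imread(f'pics/{cam}0.png'); hsv=cv2.cvtColor(im,cv2.COLOR_BGR2HSV).astype(int)
  u,v=pix(cam,(.458,-.338,.008)).astype(int)
  for th in (90,110,130):
    m=np.zeros((400,640),np.uint8); r=30
    m[v-r:v+r,u-r:u+r]=((hsv[...,1]>th)&(hsv[...,0]<22))[v-r:v+r,u-r:u+r]
    m=cv2.morphologyEx(m,cv2.MORPH_CLOSE,np.ones((3,3)))
    n,l,s,_=cv2.connectedComponentsWithStats(m); k=1+s[1:,4].argmax()
    ys,xs=np.nonzero(l==k); P=np.array([ray(cam,a,b,.008)[:2] for a,b in zip(xs,ys)]); c=P.mean(0); e=np.linalg.svd(P-c,full_matrices=False)[2][0]
    print(cam,th,len(P),c,np.degrees(np.arctan2(e[1],e[0]))%180)
"
```

```text
t 13.7 pos [0.4421 0.3519 0.275 ] phi 9.2 tilt 3.83 F [ 0.4  0.  -0.9] op 0.0368 q [ 0.54 -0.07  1.66  0.01  1.61  0.38]
[-0.0003, -0.0049, 0.0342, 0.9, 0.1, 0.2, 0.02], [-0.0003, -0.0044, 0.0342, 0.9, 0.1, 0.2, 0.02], [-0.0004, -0.0039, 0.0343, 0.9, 0.1, 0.2, 0.02], [-0.0005, -0.0034, 0.0344, 0.9, 0.1, 0.2, 0.02], [-0.0005, -0.0028, 0.0344, 0.9, 0.1, 0.2, 0.02], [-0.0006, -0.0023, 0.0344, 0.9, 0.1, 0.2, 0.02], [-0.0006, -0.0018, 0.0345, 0.9, 0.1, 0.2, 0.02], [-0.0007, -0.0013, 0.0345, 0.9, 0.1, 0.2, 0.02], [-0.0007, -0.0008, 0.0345, 0.9, 0.1, 0.2, 0.02], [-0.0008, -0.0002, 0.0345, 0.9, 0.1, 0.2, 0.02], [-0.0008, 0.0003, 0.0345, 0.9, 0.1, 0.2, 0.02], [-0.0009, 0.0008, 0.0345, 0.9, 0.1, 0.2, 0.02], [-0.0009, 0.0013, 0.0345, 0.9, 0.1, 0.2, 0.02], [-0.001, 0.0018, 0.0345, 0.9, 0.1, 0.2, 0.02], [-0.001, 0.0024, 0.0344, 0.9, 0.1, 0.2, 0.02], [-0.0011, 0.0029, 0.0344, 0.9, 0.1, 0.2, 0.02], [-0.0011, 0.0034, 0.0343, 0.9, 0.1, 0.2, 0.02], [-0.0011, 0.0039, 0.0343, 0.9, 0.1, 0.2, 0.02], [-0.0012, 0.0045, 0.0342, 0.9, 0.1, 0.2, 0.02], [-0.0012, 0.005, 0.0341, 0.9, 0.1, 0.2, 0.02], 
top 90 906 [ 0.45739916 -0.33560289] 80.62335252856697
top 110 857 [ 0.45745338 -0.33549731] 81.11386345452924
top 130 7 [ 0.43271799 -0.3486523 ] 176.8272352734332
side 90 1274 [ 0.45629209 -0.33970394] 79.74453356295408
side 110 1240 [ 0.45595248 -0.34025024] 80.3881670941051
side 130 1220 [ 0.45589131 -0.34005453] 80.15534451881697
```

Request:
arm_command --plan '[[[-0.005, -0.005, 0.034, 1, 0.1, 0.6, 0.02], [-0.005, -0.0045, 0.034, 1, 0.1, 0.6, 0.02], [-0.005, -0.004, 0.034, 1, 0.1, 0.6, 0.02], [-0.005, -0.0035, 0.0345, 1, 0.1, 0.5, 0.02], [-0.005, -0.003, 0.0345, 1, 0.1, 0.5, 0.02], [-0.001, -0.0025, 0.0345, 1, 0.1, 0.4, 0.02], [0, -0.002, 0.0345, 1, 0.1, 0.2, 0.02], [0, -0.0015, 0.0345, 1, 0.1, 0, 0.02], [0, -0.001, 0.0345, 1, 0.1, 0, 0.02], [0, 0, 0.0345, 1, 0, 0, 0.02], [0, 0, 0.0345, 1, 0, 0, 0.02], [0, 0.001, 0.0345, 1, 0, 0, 0.02], [0, 0.001, 0.0345, 1, 0, 0, 0.02], [0, 0.002, 0.0345, 1, 0, 0, 0.02], [0, 0.0025, 0.0345, 1, 0, 0, 0.02], [0, 0.003, 0.0345, 0.9, 0, 0, 0.02], [0, 0.0035, 0.034, 0.9, 0, 0, 0.02], [0, 0.004, 0.034, 0.9, 0, 0, 0.02], [0, 0.0045, 0.034, 0.9, 0, 0, 0.02], [0, 0, 0, 0, 0, 0, 0.02]]]'

```text
t: 15.37
tool_pos: [0.4271, -0.3272, 0.2697]
tool_rot: [1.316, 1.168, -1.372]
contact_force: [-0.4, 1.0, -2.0]
opening: 0.0367
```

```bash
python3 go.py .457 -.337 .13 -9.5 .02 6
```

```text
t 15.37 pos [ 0.4271 -0.3272  0.2697] phi -9.9 tilt 3.07 F [-0.4  1.  -2. ] op 0.0367 q [-0.78 -0.14  1.74 -0.03  1.59 -0.61]
[0.023, 0.0064, 0.0008, -0.1, -0.0, 0.5, 0.02], [0.023, 0.0062, 0.0008, -0.1, -0.0, 0.5, 0.02], [0.0231, 0.006, 0.0008, -0.1, -0.0, 0.5, 0.02], [0.0231, 0.0058, 0.0008, -0.1, -0.0, 0.5, 0.02], [0.0232, 0.0056, 0.0008, -0.1, -0.0, 0.5, 0.02], [0.0232, 0.0054, 0.0008, -0.1, -0.0, 0.5, 0.02],
```

Request:
arm_command --plan '[[[0.018, 0.0065, 0.001, 0, 0, 0.6, 0.02], [0.023, 0.006, 0.001, 0, 0, 0.6, 0.02], [0.023, 0.006, 0.001, 0, 0, 0.5, 0.02], [0.023, 0.006, 0.001, 0, 0, 0.4, 0.02], [0.023, 0.0055, 0.001, 0, 0, 0.3, 0.02], [0.023, 0.005, 0.001, 0, 0, 0.2, 0.02], [0, 0, 0, 0, 0, 0, 0.02], [0, 0, 0, 0, 0, 0, 0.02]]]'

```text
t: 16.03
tool_pos: [0.4508, -0.334, 0.1143]
tool_rot: [1.344, 1.155, -1.349]
contact_force: [0.2, -0.5, -1.1]
opening: 0.0367
```

```bash
python3 go.py .457 -.337 .06 -9.5 .02 4; python3 -c "
from m import *
for c in ('side','top'):
    im=save(c,c+'8')
    for d in mark_of(c,'rolling_pin')[:1]: print(c,d['conf'],W(c,d['at']))
    for d in mark_of(c,'pin_rest')[:1]: print(c,d['conf'],W(c,d['at']))
    rect(c,'rolling_pin',.13)
"
```

```text
t 16.03 pos [ 0.4508 -0.334   0.1143] phi -10.2 tilt 1.95 F [ 0.2 -0.5 -1.1] op 0.0367 q [-0.77  0.03  1.84  0.    1.31 -0.59]
[0.0135, 0.002, 0.0007, -0.2, -0.3, 0.4, 0.02], [0.0135, 0.0019, 0.0007, -0.2, -0.3, 0.4, 0.02], [0.0135, 0.0019, 0.0006, -0.2, -0.3, 0.4, 0.02], [0.0136, 0.0018, 0.0005, -0.2, -0.3, 0.4, 0.02], 
side 0.76 [ 0.448 -0.332  0.126]
side 0.75 [ 0.459 -0.336 -0.   ]
side rolling_pin none
top 0.65 [ 0.45  -0.339  0.135]
top 0.48 [ 0.458 -0.339 -0.004]
top rolling_pin centre 462.4433898925781 -281.8108825683594 size (67.57746124267578, 36.815460205078125) long axis yaw deg 88.27841
```

Request:
arm_command --plan '[[[0.0135, 0.002, 0.001, 0, -0.3, 0.5, 0.02], [0.0135, 0.002, 0.001, 0, -0.3, 0.5, 0.02], [0.0135, 0.002, 0.0005, 0, -0.3, 0.5, 0.02], [0.0135, 0.001, 0.0005, 0, -0.2, 0.5, 0.02], [0, 0, 0, 0, 0, 0, 0.02], [0, 0, 0, 0, 0, 0, 0.02]]]'

```text
t: 16.93
tool_pos: [0.462, -0.3435, 0.0698]
tool_rot: [1.34, 1.091, -1.328]
contact_force: [-0.1, -0.7, -0.1]
opening: 0.0367
```

```bash
python3 go.py .458 -.337 .022 -9.5 .02 4
```

```text
t 16.93 pos [ 0.462  -0.3435  0.0698] phi -10.3 tilt 1.6 F [-0.1 -0.7 -0.1] op 0.0367 q [-0.77  0.07  1.87  0.    1.17 -0.59]
[0.0119, -0.0016, -0.0016, -0.2, 0.2, -0.4, 0.02], [0.0119, -0.0015, -0.0015, -0.2, 0.2, -0.4, 0.02], [0.0119, -0.0014, -0.0015, -0.2, 0.2, -0.4, 0.02], [0.0119, -0.0013, -0.0015, -0.2, 0.2, -0.4, 0.02],
```

Request:
arm_command --plan '[[[0.008, -0.002, -0.003, -0.2, 0.3, -0.6, 0.02], [0.009, -0.002, -0.003, -0.2, 0.3, -0.6, 0.02], [0.009, 0, 0, -0.2, 0, -0.2, 0.02], [0.008, 0, 0, 0, 0, 0, 0.02], [0, 0, 0, 0, 0, 0, 0.02], [0, 0, 0, 0, 0, 0, 0.02]]]'

```text
t: 17.43
tool_pos: [0.4609, -0.338, 0.0359]
tool_rot: [1.329, 1.121, -1.332]
contact_force: [-0.4, 0.0, -0.5]
opening: 0.0368
```

```bash
python3 go.py .458 -.337 .018 -9.5 .02 3; python3 -c "
from m import *
for c in ('side','top'):
    im=save(c,c+'9')
    for d in mark_of(c,'rolling_pin')[:1]: print(c,d['conf'],W(c,d['at']))
    if c=='side': cv2.imwrite('pics/s9c.png',cv2.resize(im[230:350,310:470,::-1],(640,480),interpolation=3))
"
```

```text
t 17.43 pos [ 0.4609 -0.338   0.0359] phi -9.6 tilt 0.23 F [-0.4  0.  -0.5] op 0.0368 q [-0.76  0.13  1.88 -0.    1.13 -0.59]
[0.006, -0.001, -0.0002, -0.0, 0.1, -0.0, 0.02], [0.006, -0.001, -0.0002, -0.0, 0.1, -0.0, 0.02], [0.006, -0.001, -0.0002, -0.0, 0.1, -0.0, 0.02], 
side 0.62 [ 0.46  -0.335  0.046]
top 0.64 [ 0.459 -0.341  0.053]
```

View pics/s9c.png

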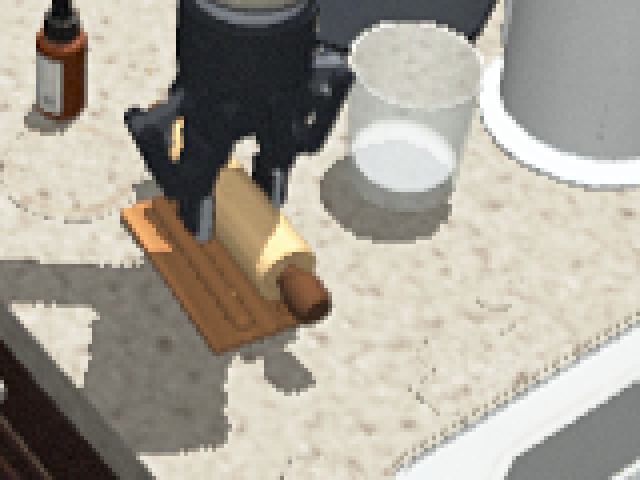

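Request:
arm_command --plan '[[[0.006, -0.001, 0, 0, 0, 0, 0.02], [0.006, -0.001, 0, 0, 0, 0, 0.02], [0.003, 0, 0, 0, 0, 0, 0.02], [0, 0, 0, 0, 0, 0, 0.02]]]'

```text
t: 17.97
tool_pos: [0.4598, -0.3389, 0.0218]
tool_rot: [1.329, 1.117, -1.331]
contact_force: [0.5, -0.2, -1.7]
opening: 0.0367
```

```bash
python3 go.py .458 -.337 .018 -9.5 .02 3; python3 -c "
from m import *
for c in ('side','top'):
    get_image(c)
    for d in mark_of(c,'rolling_pin')[:1]: print(c,d['conf'],W(c,d['at']))
"
```

```text
t 17.97 pos [ 0.4598 -0.3389  0.0218] phi -9.6 tilt 0.47 F [ 0.5 -0.2 -1.7] op 0.0367 q [-0.76  0.15  1.89 -0.    1.1  -0.6 ]
[0.0013, -0.0007, -0.0005, -0.0, 0.1, -0.1, 0.02], [0.0013, -0.0007, -0.0005, -0.0, 0.1, -0.1, 0.02], [0.0013, -0.0007, -0.0005, -0.0, 0.1, -0.1, 0.02], 
side 0.91 [ 0.46  -0.336  0.034]
top 0.53 [ 0.459 -0.339  0.039]
```

Request:
arm_command --plan '[[[0.003, -0.001, 0, 0, 0, 0, 0.02], [0.001, 0, 0, 0, 0, 0, 0.02], [0, 0, 0, 0, 0, 0, 0.02], [0, 0, 0, 0, 0, 0, 0.042], [0, 0, 0, 0, 0, 0, 0.05], [0, 0, 0, 0, 0, 0, 0.065], [0, 0, 0, 0, 0, 0, 0.08], [0, 0, 0, 0, 0, 0, 0.08]]]'

```text
t: 18.83
tool_pos: [0.4607, -0.3405, 0.0205]
tool_rot: [1.328, 1.111, -1.329]
contact_force: [-1.3, -0.5, -0.4]
opening: 0.08
```

```bash
python3 go.py .458 -.337 .12 -9.5 .085 3; python3 -c "
from m import *
for c in ('side','top'):
    get_image(c)
    for d in mark_of(c,'rolling_pin')[:1]: print(c,d['conf'],W(c,d['at']))
"
```

```text
t 18.83 pos [ 0.4607 -0.3405  0.0205] phi -9.6 tilt 0.77 F [-1.3 -0.5 -0.4] op 0.08 q [-0.77  0.15  1.89 -0.    1.09 -0.6 ]
[-0.0332, -0.0007, -0.0007, -0.0, 0.2, -0.2, 0.085], [-0.0332, -0.0009, -0.0008, -0.0, 0.2, -0.2, 0.085], [-0.0332, -0.001, -0.0009, -0.0, 0.2, -0.2, 0.085], 
side 0.75 [ 0.46  -0.339  0.028]
top 0.61 [ 0.456 -0.342  0.033]
```

Request:
arm_command --plan '[[[-0.03, 0, 0, 0, 0.1, -0.2, 0.085], [-0.035, -0.001, 0, 0, 0.1, -0.2, 0.085], [-0.035, -0.001, 0, 0, 0.1, -0.2, 0.085], [-0.03, 0, 0, 0, 0, 0, 0.085], [0, 0, 0, 0, 0, 0, 0.085]]]'

```text
t: 19.45
tool_pos: [0.4557, -0.3369, 0.1513]
tool_rot: [1.329, 1.135, -1.337]
contact_force: [1.1, -1.2, 0.9]
opening: 0.0846
```

```bash
python3 go.py .46 -.17 .14 5 .085 6
```

```text
t 19.45 pos [ 0.4557 -0.3369  0.1513] phi -9.6 tilt 0.58 F [ 1.1 -1.2  0.9] op 0.0846 q [-0.77 -0.02  1.82 -0.    1.35 -0.6 ]
[0.002, -0.0039, -0.0275, -2.4, -0.0, 0.1, 0.085], [0.002, -0.0027, -0.0277, -2.4, -0.0, 0.1, 0.085], [0.0019, -0.0016, -0.0278, -2.4, -0.0, 0.1, 0.085], [0.0019, -0.0004, -0.0278, -2.4, -0.0, 0.1, 0.085], [0.0019, 0.0008, -0.0278, -2.4, -0.0, 0.1, 0.085], [0.0019, 0.002, -0.0278, -2.4, -0.0, 0.1, 0.085],
```

Request:
arm_command --plan '[[[0, -0.004, -0.0275, -2.4, 0, 0.1, 0.085], [0, -0.003, -0.0275, -2.4, 0, 0.1, 0.085], [0, -0.0015, -0.028, -2.4, 0, 0.1, 0.085], [0, 0, -0.028, -2.4, 0, 0.1, 0.085], [0, 0.001, -0.028, -2.4, 0, 0.1, 0.085], [0, 0.001, -0.026, -2.4, 0, 0.1, 0.085], [0, 0, 0, 0, 0, 0, 0.085], [0, 0, 0, 0, 0, 0, 0.085]]]'

```text
t: 20.12
tool_pos: [0.4606, -0.1674, 0.1542]
tool_rot: [1.143, 1.243, -1.135]
contact_force: [0.5, -0.3, 0.3]
opening: 0.0852
```

```bash
python3 go.py .46 -.17 .12 5 .085 2; python3 -c "
from m import *
for c in ('side','top'):
    get_image(c)
    for n in ('rolling_pin','dropper_bottle'):
      for d in mark_of(c,n)[:2]: print(c,n,d['conf'],W(c,d['at']))
"
```

```text
t 20.12 pos [ 0.4606 -0.1674  0.1542] phi 5.3 tilt 0.54 F [ 0.5 -0.3  0.3] op 0.0852 q [-0.5  -0.22  2.    0.    1.35 -0.6 ]
[0.0171, -0.0006, 0.0012, 0.2, 0.1, -0.3, 0.085], [0.0171, -0.0005, 0.0012, 0.2, 0.1, -0.3, 0.085], 
side rolling_pin 0.72 [ 0.443  0.018 -0.005]
side rolling_pin 0.6 [ 0.457 -0.337  0.031]
side dropper_bottle 0.6 [ 0.456 -0.169  0.009]
top rolling_pin 0.61 [ 0.455 -0.34   0.03 ]
top dropper_bottle 0.51 [ 0.455 -0.168 -0.001]
```

Request:
arm_command --plan '[[[0.02, -0.001, 0.001, 0, 0, -0.2, 0.085], [0.02, -0.001, 0, 0, 0, -0.2, 0.085], [0.02, -0.001, 0, 0, 0, -0.2, 0.085], [0, 0, 0, 0, 0, 0, 0.085], [0, 0, 0, 0, 0, 0, 0.085]]]'

```text
t: 20.83
tool_pos: [0.4599, -0.1754, 0.0949]
tool_rot: [1.144, 1.241, -1.149]
contact_force: [0.7, 0.4, 0.5]
opening: 0.0853
```

```bash
python3 go.py .458 -.169 .037 5 .085 4
```

```text
t 20.83 pos [ 0.4599 -0.1754  0.0949] phi 4.8 tilt 0.38 F [0.7 0.4 0.5] op 0.0853 q [-0.51 -0.15  2.04 -0.    1.24 -0.6 ]
[0.0145, -0.0004, -0.0017, -0.1, 0.1, -0.0, 0.085], [0.0145, -0.0004, -0.0017, -0.1, 0.1, -0.0, 0.085], [0.0145, -0.0003, -0.0017, -0.1, 0.1, -0.0, 0.085], [0.0145, -0.0003, -0.0017, -0.1, 0.1, -0.0, 0.085],
```

Request:
arm_command --plan '[[[0.0145, -0.001, -0.002, 0, 0, -0.1, 0.085], [0.0145, -0.001, -0.002, 0, 0, -0.1, 0.085], [0.0145, 0, -0.002, 0, 0, -0.1, 0.085], [0.012, 0, -0.001, 0, 0, 0, 0.085], [0, 0, 0, 0, 0, 0, 0.085], [0, 0, 0, 0, 0, 0, 0.085]]]'

```text
t: 21.33
tool_pos: [0.4619, -0.1734, 0.0447]
tool_rot: [1.144, 1.233, -1.152]
contact_force: [1.3, -0.3, 0.3]
opening: 0.0846
```

```bash
python3 go.py .458 -.169 .037 5 .02 2
```

```text
t 21.33 pos [ 0.4619 -0.1734  0.0447] phi 4.6 tilt 0.78 F [ 1.3 -0.3  0.3] op 0.0846 q [-0.51 -0.07  2.07 -0.01  1.13 -0.58]
[0.0038, -0.0018, -0.0024, -0.2, 0.4, -0.2, 0.02], [0.0039, -0.0018, -0.0024, -0.2, 0.4, -0.2, 0.02],
```

Request:
arm_command --plan '[[[0.003, -0.003, -0.003, 0, 0.4, -0.3, 0.085], [0.002, 0, -0.001, 0, 0, 0, 0.06], [0, 0, 0, 0, 0, 0, 0.045], [0, 0, 0, 0, 0, 0, 0.03], [0, 0, 0, 0, 0, 0, 0.02], [0, 0, 0, 0, 0, 0, 0.02], [0, 0, 0, 0, 0, 0, 0.02]]]' --squeeze 35

```text
t: 21.92
tool_pos: [0.461, -0.1712, 0.0439]
tool_rot: [1.147, 1.235, -1.15]
contact_force: [0.5, 0.2, -0.6]
opening: 0.0303
```

```bash
python3 go.py .458 -.169 .10 5 .02 3;  python3 -c "
from m import *
for c in ('side','top'):
    get_image(c)
    for n in ('dropper_bottle',):
      for d in mark_of(c,n)[:2]: print(c,n,d['conf'],W(c,d['at']))
"
```

```text
t 21.92 pos [ 0.461  -0.1712  0.0439] phi 4.5 tilt 0.59 F [ 0.5  0.2 -0.6] op 0.0303 q [-0.5  -0.07  2.07 -0.    1.13 -0.58]
[-0.0187, -0.0009, -0.0006, -0.2, 0.2, -0.1, 0.02], [-0.0187, -0.0009, -0.0007, -0.2, 0.2, -0.1, 0.02], [-0.0187, -0.0009, -0.0008, -0.2, 0.2, -0.1, 0.02], 
side dropper_bottle 0.51 [ 0.464 -0.169  0.005]
top dropper_bottle 0.42 [ 0.456 -0.169  0.003]
```

Request:
arm_command --plan '[[[-0.01, 0, 0, 0, 0, 0, 0.02], [-0.02, 0, 0, 0, 0.1, -0.1, 0.02], [-0.03, 0, 0, 0, 0.1, -0.1, 0.02], [-0.03, 0, 0, 0, 0, 0, 0.02], [-0.03, 0, 0, 0, 0, 0, 0.02], [0, 0, 0, 0, 0, 0, 0.02]]]'

```text
t: 22.62
tool_pos: [0.4579, -0.1689, 0.1679]
tool_rot: [1.148, 1.25, -1.155]
contact_force: [1.1, -0.9, 1.0]
opening: 0.0308
```

```bash
python3 go.py .60 .10 .18 10 .02 11
```

```text
t 22.62 pos [ 0.4579 -0.1689  0.1679] phi 4.5 tilt 0.32 F [ 1.1 -0.9  1. ] op 0.0308 q [-0.5  -0.23  1.99 -0.    1.39 -0.58]
[-0.0012, 0.0148, -0.0233, -0.5, -0.0, 0.0, 0.02], [-0.0012, 0.015, -0.0232, -0.5, -0.0, 0.0, 0.02], [-0.0012, 0.0152, -0.0231, -0.5, -0.0, 0.0, 0.02], [-0.0012, 0.0154, -0.023, -0.5, -0.0, 0.0, 0.02], [-0.0012, 0.0156, -0.0228, -0.5, -0.0, 0.0, 0.02], [-0.0011, 0.0158, -0.0227, -0.5, -0.0, 0.0, 0.02], [-0.0011, 0.016, -0.0225, -0.5, -0.0, 0.0, 0.02], [-0.0011, 0.0162, -0.0224, -0.5, -0.0, 0.0, 0.02], [-0.0011, 0.0164, -0.0223, -0.5, -0.0, 0.0, 0.02], [-0.0011, 0.0166, -0.0221, -0.5, -0.0, 0.0, 0.02], [-0.0011, 0.0168, -0.022, -0.5, -0.0, 0.0, 0.02],
```

Request:
arm_command --plan '[[[-0.001, 0.015, -0.023, -0.5, 0, 0, 0.02], [-0.001, 0.015, -0.023, -0.5, 0, 0, 0.02], [-0.001, 0.015, -0.023, -0.5, 0, 0, 0.02], [-0.001, 0.0155, -0.023, -0.5, 0, 0, 0.02], [-0.001, 0.0155, -0.023, -0.5, 0, 0, 0.02], [-0.001, 0.016, -0.0225, -0.5, 0, 0, 0.02], [-0.001, 0.016, -0.0225, -0.5, 0, 0, 0.02], [-0.001, 0.016, -0.0225, -0.5, 0, 0, 0.02], [-0.001, 0.0165, -0.022, -0.5, 0, 0, 0.02], [-0.001, 0.0165, -0.022, -0.5, 0, 0, 0.02], [-0.001, 0.017, -0.022, -0.5, 0, 0, 0.02], [0, 0.0065, -0.031, 0, 0, 0, 0.02], [0, 0.0065, -0.031, 0, 0, 0, 0.02], [0, 0.0065, -0.031, 0, 0, 0, 0.02], [0, 0.0065, -0.031, 0, 0, 0, 0.02], [0, 0.0065, -0.031, 0, 0, 0, 0.02], [0, 0.0065, -0.031, 0, 0, 0, 0.02], [0, 0, 0, 0, 0, 0, 0.02], [0, 0, 0, 0, 0, 0, 0.02]]]'

```text
t: 24.2
tool_pos: [0.6118, 0.3104, 0.1814]
tool_rot: [1.074, 1.284, -1.083]
contact_force: [-0.6, -0.1, -1.2]
opening: 0.0306
```

```bash
python3 go.py .608 .325 .10 10 .02 4;  python3 -c "
from m import *
for c in ('side','top'):
    get_image(c)
    for n in ('dropper_bottle','narrow_stand'):
      for d in mark_of(c,n)[:2]: print(c,n,d['conf'],W(c,d['at']))
"
```

```text
t 24.2 pos [0.6118 0.3104 0.1814] phi 10.1 tilt 0.37 F [-0.6 -0.1 -1.2] op 0.0306 q [ 0.36  0.23  1.5  -0.01  1.41  0.19]
[0.0203, -0.0003, -0.0039, 0.0, 0.1, 0.0, 0.02], [0.0203, -0.0003, -0.0039, 0.0, 0.1, 0.0, 0.02], [0.0203, -0.0003, -0.0038, 0.0, 0.1, 0.0, 0.02], [0.0203, -0.0003, -0.0038, 0.0, 0.1, 0.0, 0.02], 
side dropper_bottle 0.71 [0.611 0.313 0.141]
side narrow_stand 0.85 [ 0.61   0.326 -0.001]
top dropper_bottle 0.43 [0.607 0.311 0.139]
top narrow_stand 0.58 [ 0.607  0.327 -0.003]
```

Request:
arm_command --plan '[[[0.02, 0, -0.004, 0, 0.1, 0, 0.02], [0.02, 0, -0.004, 0, 0.1, 0, 0.02], [0.02, 0, -0.004, 0, 0.1, 0, 0.02], [0.02, 0, -0.003, 0, 0, 0, 0.02], [0.015, 0, 0, 0, 0, 0, 0.02], [0, 0, 0, 0, 0, 0, 0.02], [0, 0, 0, 0, 0, 0, 0.02]]]'

```text
t: 25.08
tool_pos: [0.6141, 0.3165, 0.0878]
tool_rot: [1.092, 1.278, -1.084]
contact_force: [0.3, -0.3, -0.7]
opening: 0.0305
```

```bash
python3 go.py .61 .325 .049 10 .02 3;  python3 -c "
from m import *
for c in ('side','top'):
    get_image(c)
    for n in ('dropper_bottle',):
      for d in mark_of(c,n)[:2]: print(c,n,d['conf'],W(c,d['at']))
"
```

```text
t 25.08 pos [0.6141 0.3165 0.0878] phi 9.3 tilt 0.35 F [ 0.3 -0.3 -0.7] op 0.0305 q [ 0.37  0.32  1.56 -0.    1.26  0.21]
[0.0129, -0.001, -0.003, -0.2, -0.0, -0.1, 0.02], [0.0129, -0.0009, -0.003, -0.2, -0.0, -0.1, 0.02], [0.0129, -0.0009, -0.003, -0.2, -0.0, -0.1, 0.02], 
side dropper_bottle 0.5 [ 0.459  0.175 -0.   ]
side dropper_bottle 0.48 [0.614 0.319 0.048]
top dropper_bottle 0.51 [0.608 0.32  0.045]
```

Request:
arm_command --plan '[[[0, -0.001, -0.004, 0, 0, 0, 0.02], [0, -0.001, -0.004, 0, 0, 0, 0.02], [0.012, 0, -0.001, 0, 0, 0, 0.02], [0.012, 0, -0.001, 0, 0, 0, 0.02], [0, 0, 0, 0, 0, 0, 0.02], [0, 0, 0, 0, 0, 0, 0.02]]]'

```text
t: 25.78
tool_pos: [0.6139, 0.3296, 0.0684]
tool_rot: [1.099, 1.273, -1.074]
contact_force: [0.3, -0.4, -0.2]
opening: 0.0306
```

```bash
python3 go.py .61 .325 .049 10 .02 2;  python3 -c "
from m import *
for c in ('side','top'):
    get_image(c)
    for n in ('dropper_bottle',):
      for d in mark_of(c,n)[:2]: print(c,n,d['conf'],W(c,d['at']))
"
```

```text
t 25.78 pos [0.6139 0.3296 0.0684] phi 9.4 tilt 1.0 F [ 0.3 -0.4 -0.2] op 0.0306 q [ 0.39  0.34  1.56 -0.    1.22  0.22]
[0.0097, -0.0025, 0.002, -0.3, -0.1, -0.5, 0.02], [0.0097, -0.0024, 0.002, -0.3, -0.1, -0.5, 0.02], 
side dropper_bottle 0.51 [0.613 0.333 0.027]
top dropper_bottle 0.53 [0.61  0.331 0.024]
```

Request:
arm_command --plan '[[[0, -0.0025, 0.002, -0.3, 0, -0.5, 0.02], [0, -0.0015, 0.002, -0.3, 0, -0.5, 0.02], [0, 0, 0, 0, 0, 0, 0.02], [0.006, 0, 0, 0, 0, 0, 0.02], [0.006, 0, 0, 0, 0, 0, 0.02], [0, 0, 0, 0, 0, 0, 0.02]]]'

```text
t: 26.48
tool_pos: [0.6121, 0.3243, 0.0582]
tool_rot: [1.084, 1.288, -1.077]
contact_force: [-0.7, 0.3, -1.0]
opening: 0.0304
```

```bash
python3 go.py .61 .325 .049 10 .02 2;  python3 -c "
from m import *
for c in ('side','top'):
    im=save(c,c+'10')
    if c=='side': cv2.imwrite('pics/s10c.png',cv2.resize(im[90:190,230:340,::-1],(660,600),interpolation=3))
    for n in ('dropper_bottle',):
      for d in mark_of(c,n)[:2]: print(c,n,d['conf'],W(c,d['at']))
"
```

```text
t 26.48 pos [0.6121 0.3243 0.0582] phi 10.0 tilt 0.25 F [-0.7  0.3 -1. ] op 0.0304 q [0.38 0.36 1.57 0.   1.22 0.2 ]
[0.0046, -0.001, -0.0005, -0.0, -0.1, -0.1, 0.02], [0.0046, -0.001, -0.0005, -0.0, -0.1, -0.1, 0.02], 
side dropper_bottle 0.71 [ 0.611  0.328 -0.002]
side dropper_bottle 0.45 [0.612 0.323 0.018]
top dropper_bottle 0.38 [0.608 0.33  0.014]
```

View pics/s10c.png

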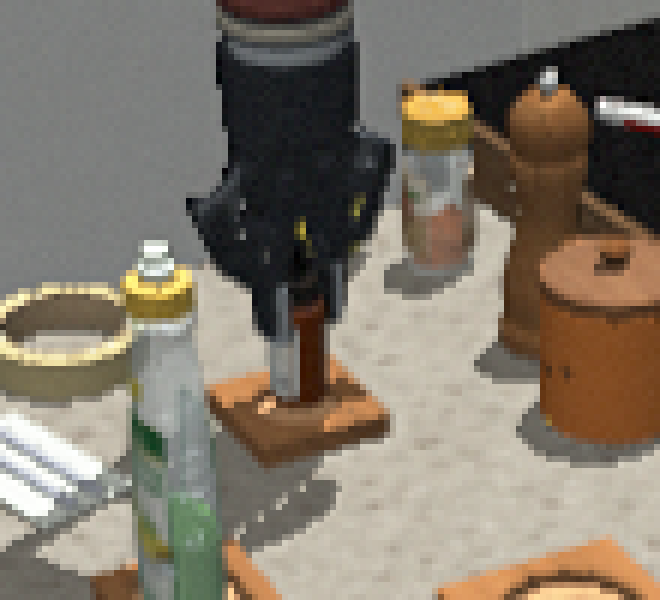

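Request:
arm_command --plan '[[[0.004, -0.0005, 0, 0, 0, 0, 0.02], [0.004, -0.0005, 0, 0, 0, 0, 0.02], [0.001, 0, 0, 0, 0, 0, 0.02], [0, 0, 0, 0, 0, 0, 0.02]]]'

```text
t: 27.02
tool_pos: [0.6121, 0.325, 0.0506]
tool_rot: [1.086, 1.286, -1.074]
contact_force: [0.7, 0.4, -0.6]
opening: 0.0307
```

```bash
python3 go.py .61 .325 .048 10 .02 2
```

```text
t 27.02 pos [0.6121 0.325  0.0506] phi 10.0 tilt 0.4 F [ 0.7  0.4 -0.6] op 0.0307 q [0.38 0.36 1.57 0.   1.2  0.2 ]
[0.0013, -0.0011, -0.0002, -0.0, -0.1, -0.2, 0.02], [0.0013, -0.0011, -0.0002, -0.0, -0.1, -0.2, 0.02],
```

Request:
arm_command --plan '[[[0.002, -0.001, 0, 0, 0, 0, 0.02], [0, 0, 0, 0, 0, 0, 0.02], [0, 0, 0, 0, 0, 0, 0.04], [0, 0, 0, 0, 0, 0, 0.05], [0, 0, 0, 0, 0, 0, 0.065], [0, 0, 0, 0, 0, 0, 0.08], [0, 0, 0, 0, 0, 0, 0.085]]]'

```text
t: 27.6
tool_pos: [0.6118, 0.3251, 0.0495]
tool_rot: [1.087, 1.285, -1.072]
contact_force: [0.1, -0.6, -0.3]
opening: 0.0836
```

```bash
python3 go.py .61 .325 .15 10 .085 3;  python3 -c "
from m import *
for c in ('side','top'):
    get_image(c)
    for n in ('dropper_bottle',):
      for d in mark_of(c,n)[:2]: print(c,n,d['conf'],W(c,d['at']))
"
```

```text
t 27.6 pos [0.6118 0.3251 0.0495] phi 10.0 tilt 0.5 F [ 0.1 -0.6 -0.3] op 0.0836 q [0.38 0.36 1.57 0.   1.2  0.2 ]
[-0.0335, -0.0003, -0.0002, -0.0, -0.1, -0.1, 0.085], [-0.0335, -0.0004, -0.0002, -0.0, -0.1, -0.1, 0.085], [-0.0335, -0.0005, -0.0001, -0.0, -0.1, -0.1, 0.085], 
side dropper_bottle 0.76 [0.613 0.328 0.004]
top dropper_bottle 0.48 [0.608 0.33  0.007]
```

Request:
arm_command --plan '[[[-0.0335, 0, 0, 0, 0, 0, 0.085], [-0.0335, 0, 0, 0, 0, 0, 0.085], [-0.0335, 0, 0, 0, 0, 0, 0.085], [-0.03, 0, 0, 0, 0, 0, 0.085], [0, 0, 0, 0, 0, 0, 0.085]]]'

```text
t: 28.22
tool_pos: [0.6082, 0.3232, 0.1798]
tool_rot: [1.08, 1.291, -1.081]
contact_force: [0.8, -0.0, 1.1]
opening: 0.085
```

```bash
python3 go.py .61 .07 .18 3 .085 8
```

```text
t 28.22 pos [0.6082 0.3232 0.1798] phi 10.0 tilt 0.24 F [ 0.8 -0.   1.1] op 0.085 q [0.38 0.23 1.5  0.   1.41 0.2 ]
[-0.0001, -0.0053, 0.0312, 0.9, -0.0, 0.0, 0.085], [-0.0001, -0.0048, 0.0313, 0.9, -0.0, 0.0, 0.085], [-0.0001, -0.0043, 0.0313, 0.9, -0.0, 0.0, 0.085], [-0.0001, -0.0038, 0.0314, 0.9, -0.0, 0.0, 0.085], [-0.0001, -0.0034, 0.0315, 0.9, -0.0, 0.0, 0.085], [-0.0, -0.0029, 0.0315, 0.9, -0.0, 0.0, 0.085], [-0.0, -0.0024, 0.0316, 0.9, -0.0, 0.0, 0.085], [-0.0, -0.0019, 0.0316, 0.9, -0.0, 0.0, 0.085],
```

Request:
arm_command --plan '[[[0, -0.005, 0.031, 0.9, 0, 0, 0.085], [0, -0.005, 0.0315, 0.9, 0, 0, 0.085], [0, -0.0045, 0.0315, 0.9, 0, 0, 0.085], [0, -0.004, 0.0315, 0.9, 0, 0, 0.085], [0, -0.0035, 0.0315, 0.9, 0, 0, 0.085], [0, -0.003, 0.0315, 0.9, 0, 0, 0.085], [0, -0.0025, 0.0315, 0.9, 0, 0, 0.085], [0, -0.002, 0.0315, 0.9, 0, 0, 0.085], [0.005, -0.028, 0.0075, 0, 0, 0, 0.085], [0.005, -0.028, 0.0075, 0, 0, 0, 0.085], [0.005, -0.028, 0.0075, 0, 0, 0, 0.085], [0.005, -0.028, 0.0075, 0, 0, 0, 0.085], [0.005, -0.028, 0.0075, 0, 0, 0, 0.085], [0.005, -0.028, 0.0075, 0, 0, 0, 0.085], [0, 0, 0, 0, 0, 0, 0.085], [0, 0, 0, 0, 0, 0, 0.085]]]'

```text
t: 29.55
tool_pos: [0.4366, 0.0049, 0.1448]
tool_rot: [1.183, 1.229, -1.172]
contact_force: [-0.0, -0.6, -0.3]
opening: 0.085
```

```bash
python3 go.py .4415 .017 .12 0 .085 3;  python3 -c "
from m import *
for c in ('side','top'):
    get_image(c)
    for n in ('dropper_bottle','coffee_jar','mill_2','drinking_glass','squeeze_bottle'):
      for d in mark_of(c,n)[:2]: print(c,n,d['conf'],W(c,d['at']))
"
```

```text
t 29.55 pos [0.4366 0.0049 0.1448] phi 2.5 tilt 0.37 F [-0.  -0.6 -0.3] op 0.085 q [-0.16 -0.36  2.13  0.01  1.37 -0.21]
[0.0083, 0.0018, -0.0039, 0.8, -0.1, -0.1, 0.085], [0.0083, 0.0017, -0.004, 0.8, -0.1, -0.1, 0.085], [0.0083, 0.0017, -0.004, 0.8, -0.1, -0.1, 0.085], 
side coffee_jar 0.98 [ 0.44   0.016 -0.002]
side coffee_jar 0.73 [ 0.418 -0.091 -0.003]
side mill_2 0.65 [ 0.564 -0.057 -0.002]
side drinking_glass 0.91 [ 0.601 -0.333 -0.002]
side drinking_glass 0.3 [ 0.458 -0.337  0.031]
side squeeze_bottle 0.7 [0.459 0.176 0.006]
top dropper_bottle 0.5 [0.61  0.33  0.006]
top coffee_jar 0.61 [ 0.441  0.016 -0.003]
top coffee_jar 0.57 [ 0.413 -0.087  0.001]
top mill_2 0.68 [ 0.562 -0.059 -0.005]
top drinking_glass 0.95 [ 0.599 -0.339 -0.001]
top squeeze_bottle 0.74 [0.457 0.181 0.008]
```

Request:
arm_command --plan '[[[0, 0.002, -0.006, 0.5, 0, 0, 0.085], [0, 0.002, -0.006, 0.5, 0, 0, 0.085], [0, 0, 0, 0.5, 0, 0, 0.085], [0.012, 0, 0, 0, 0, 0, 0.085], [0.012, 0, 0, 0, 0, 0, 0.085], [0, 0, 0, 0, 0, 0, 0.085]]]'

```text
t: 30.65
tool_pos: [0.4424, 0.0194, 0.1201]
tool_rot: [1.203, 1.216, -1.191]
contact_force: [-0.3, -0.0, -0.9]
opening: 0.0852
```

```bash
python3 go.py .441 .0165 .033 0 .085 6
```

```text
t 30.65 pos [0.4424 0.0194 0.1201] phi 0.9 tilt 0.42 F [-0.3 -0.  -0.9] op 0.0852 q [-0.13 -0.32  2.14  0.01  1.32 -0.15]
[0.0145, -0.0003, 0.0005, 0.2, -0.0, -0.1, 0.085], [0.0145, -0.0003, 0.0005, 0.2, -0.0, -0.1, 0.085], [0.0145, -0.0003, 0.0005, 0.2, -0.0, -0.1, 0.085], [0.0145, -0.0003, 0.0005, 0.2, -0.0, -0.1, 0.085], [0.0145, -0.0003, 0.0005, 0.2, -0.0, -0.1, 0.085], [0.0145, -0.0002, 0.0005, 0.2, -0.0, -0.1, 0.085],
```

Request:
arm_command --plan '[[[0.012, -0.0005, 0.0005, 0, 0, -0.1, 0.085], [0.012, -0.0005, 0.0005, 0, 0, -0.1, 0.085], [0.012, -0.0005, 0.0005, 0, 0, -0.1, 0.085], [0, 0, 0, 0, 0, 0, 0.085], [0, 0, 0, 0, 0, 0, 0.085]]]'

```text
t: 31.07
tool_pos: [0.4395, 0.018, 0.0787]
tool_rot: [1.199, 1.223, -1.197]
contact_force: [-0.1, -0.4, -0.3]
opening: 0.0849
```

```bash
python3 go.py .441 .0165 .033 0 .085 4
```

```text
t 31.07 pos [0.4395 0.018  0.0787] phi 0.9 tilt 0.34 F [-0.1 -0.4 -0.3] op 0.0849 q [-0.13 -0.26  2.17  0.    1.24 -0.15]
[0.0114, 0.0004, 0.0004, 0.2, -0.1, 0.0, 0.085], [0.0114, 0.0004, 0.0004, 0.2, -0.1, 0.0, 0.085], [0.0114, 0.0004, 0.0004, 0.2, -0.1, 0.0, 0.085], [0.0114, 0.0004, 0.0004, 0.2, -0.1, 0.0, 0.085],
```

Request:
arm_command --plan '[[[0.0115, 0.0005, 0.0005, 0, 0, 0, 0.085], [0.0115, 0, 0.0005, 0, 0, 0, 0.085], [0, 0, 0, 0, 0, 0, 0.085], [0, 0, 0, 0, 0, 0, 0.085]]]'

```text
t: 31.4
tool_pos: [0.4408, 0.0168, 0.0559]
tool_rot: [1.2, 1.221, -1.197]
contact_force: [-0.3, 0.6, 0.0]
opening: 0.0852
```

```bash
python3 go.py .441 .0165 .033 0 .085 2
```

```text
t 31.4 pos [0.4408 0.0168 0.0559] phi 0.9 tilt 0.28 F [-0.3  0.6  0. ] op 0.0852 q [-0.13 -0.22  2.18  0.    1.19 -0.15]
[0.0114, 0.0001, 0.0002, 0.4, -0.1, 0.0, 0.085], [0.0114, 0.0001, 0.0002, 0.4, -0.1, 0.0, 0.085],
```

Request:
arm_command --plan '[[[0.011, 0, 0, 0, 0, 0, 0.085], [0.01, 0, 0, 0, 0, 0, 0.085], [0, 0, 0, 0, 0, 0, 0.085], [0, 0, 0, 0, 0, 0, 0.065], [0, 0, 0, 0, 0, 0, 0.05], [0, 0, 0, 0, 0, 0, 0.045], [0, 0, 0, 0, 0, 0, 0.045], [0, 0, 0, 0, 0, 0, 0.045]]]' --squeeze 40

```text
t: 32.07
tool_pos: [0.4424, 0.0167, 0.0354]
tool_rot: [1.201, 1.218, -1.194]
contact_force: [0.6, 0.4, -1.0]
opening: 0.0556
```

```bash
python3 go.py .615 .061 .12 0 .045 7;  python3 -c "
from m import *
for c in ('side','top'):
    get_image(c)
    for n in ('coffee_jar',):
      for d in mark_of(c,n)[:2]: print(c,n,d['conf'],W(c,d['at']))
"
```

```text
t 32.07 pos [0.4424 0.0167 0.0354] phi 0.9 tilt 0.25 F [ 0.6  0.4 -1. ] op 0.0556 q [-0.13 -0.18  2.19  0.    1.14 -0.15]
[-0.012, 0.0248, -0.006, 0.1, -0.0, -0.0, 0.045], [-0.012, 0.0248, -0.006, 0.1, -0.0, -0.0, 0.045], [-0.012, 0.0247, -0.0061, 0.1, -0.0, -0.0, 0.045], [-0.012, 0.0247, -0.0061, 0.1, -0.0, -0.0, 0.045], [-0.0121, 0.0247, -0.0062, 0.1, -0.0, -0.0, 0.045], [-0.0121, 0.0247, -0.0062, 0.1, -0.0, -0.0, 0.045], [-0.0121, 0.0247, -0.0063, 0.1, -0.0, -0.0, 0.045], 
side coffee_jar 0.66 [ 0.443  0.017 -0.005]
side coffee_jar 0.63 [ 0.418 -0.088 -0.001]
top coffee_jar 0.62 [ 0.418 -0.092  0.   ]
top coffee_jar 0.43 [ 0.564 -0.057 -0.003]
```

Request:
arm_command --plan '[[[-0.01, 0, 0, 0, 0, 0, 0.045], [-0.02, 0, 0, 0, 0, 0, 0.045], [-0.02, 0, 0, 0, 0, 0, 0.045], [-0.02, 0, 0, 0, 0, 0, 0.045], [0, 0.0245, -0.006, 0, 0, 0, 0.045], [0, 0.0245, -0.006, 0, 0, 0, 0.045], [0, 0.0245, -0.006, 0, 0, 0, 0.045], [0, 0.0245, -0.006, 0, 0, 0, 0.045], [0, 0.0245, -0.006, 0, 0, 0, 0.045], [0, 0.0245, -0.006, 0, 0, 0, 0.045], [0, 0.0245, -0.006, 0, 0, 0, 0.045], [0, 0, 0, 0, 0, 0, 0.045], [0, 0, 0, 0, 0, 0, 0.045]]]'

```text
t: 33.35
tool_pos: [0.6162, 0.0643, 0.1107]
tool_rot: [1.2, 1.223, -1.198]
contact_force: [0.4, 1.2, -3.7]
opening: 0.0558
```

```bash
python3 go.py .616 .061 .08 0 .045 3;  python3 -c "
from m import *
for c in ('side','top'):
    get_image(c)
    for n in ('coffee_jar','wide_stand'):
      for d in mark_of(c,n)[:2]: print(c,n,d['conf'],W(c,d['at']))
"
```

```text
t 33.35 pos [0.6162 0.0643 0.1107] phi 0.9 tilt 0.39 F [ 0.4  1.2 -3.7] op 0.0558 q [-0.02  0.14  1.72  0.01  1.28 -0.04]
[0.0102, -0.0, 0.0011, 0.3, -0.1, 0.1, 0.045], [0.0102, -0.0001, 0.0011, 0.3, -0.1, 0.1, 0.045], [0.0102, -0.0001, 0.0011, 0.3, -0.1, 0.1, 0.045], 
side coffee_jar 0.88 [ 0.416 -0.092 -0.001]
side coffee_jar 0.85 [0.614 0.062 0.074]
side wide_stand 0.63 [ 0.618  0.062 -0.001]
top coffee_jar 0.76 [ 0.413 -0.089  0.001]
top wide_stand 0.74 [ 0.453 -0.342  0.033]
```

Nearly over the hollow. Lowering in stages: the floor is at TCP z ≈ 0.0404.

Request:
arm_command --plan '[[[0.013, 0, 0.001, 0, 0, 0, 0.045], [0.013, 0, 0.001, 0, 0, 0, 0.045], [0.013, 0, 0, 0, 0, 0, 0.045], [0, 0, 0, 0, 0, 0, 0.045], [0, 0, 0, 0, 0, 0, 0.045]]]'

```text
t: 34.07
tool_pos: [0.6127, 0.0612, 0.0674]
tool_rot: [1.201, 1.223, -1.2]
contact_force: [-0.1, 0.1, -2.3]
opening: 0.0558
```

```bash
python3 go.py .617 .062 .041 0 .045 3;  python3 -c "
from m import *
for c in ('side','top'):
    im=save(c,c+'11')
    if c=='side': cv2.imwrite('pics/s11c.png',cv2.resize(im[130:240,270:400,::-1],(650,550),interpolation=3))
    for n in ('coffee_jar',):
      for d in mark_of(c,n)[:2]: print(c,n,d['conf'],W(c,d['at']))
"
```

```text
t 34.07 pos [0.6127 0.0612 0.0674] phi 0.8 tilt 0.4 F [-0.1  0.1 -2.3] op 0.0558 q [-0.02  0.19  1.76  0.01  1.2  -0.04]
[0.0088, 0.0015, -0.0002, 0.3, -0.1, 0.1, 0.045], [0.0088, 0.0015, -0.0002, 0.3, -0.1, 0.1, 0.045], [0.0088, 0.0014, -0.0002, 0.3, -0.1, 0.1, 0.045], 
side coffee_jar 0.9 [ 0.417 -0.091 -0.001]
side coffee_jar 0.77 [0.612 0.058 0.032]
top coffee_jar 0.6 [ 0.419 -0.09   0.003]
```

View pics/s11c.png

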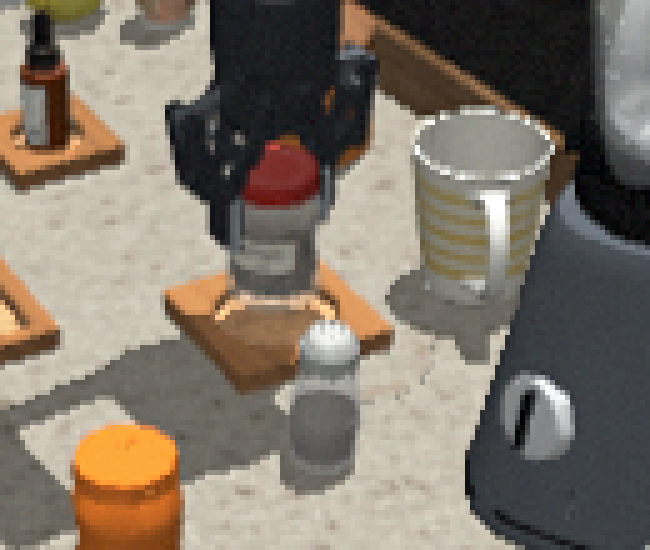

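The jar is over the hollow of the wide stand (crop 275,310), and the dropper stands in its own at (45,130). Next: shift slightly in +x and lower.

Request:
arm_command --plan '[[[0, 0.003, -0.001, 0, 0, 0, 0.045], [0.006, 0.001, 0, 0, 0, 0, 0.045], [0.006, 0, 0, 0, 0, 0, 0.045], [0, 0, 0, 0, 0, 0, 0.045], [0, 0, 0, 0, 0, 0, 0.045]]]'

```text
t: 34.68
tool_pos: [0.6206, 0.0627, 0.0588]
tool_rot: [1.205, 1.217, -1.194]
contact_force: [0.1, -0.4, -2.5]
opening: 0.0558
```

```bash
python3 go.py .617 .062 .041 0 .045 3;  python3 -c "
from m import *
get_image('side')
for d in mark_of('side','coffee_jar')[:2]: print(d['conf'],W('side',d['at']))
"
```

```text
t 34.68 pos [0.6206 0.0627 0.0588] phi 0.8 tilt 0.37 F [ 0.1 -0.4 -2.5] op 0.0558 q [-0.02  0.21  1.75  0.01  1.18 -0.04]
[0.0059, -0.0012, 0.0003, 0.3, -0.1, -0.1, 0.045], [0.0059, -0.0012, 0.0002, 0.3, -0.1, -0.1, 0.045], [0.0059, -0.0012, 0.0002, 0.3, -0.1, -0.1, 0.045], 
0.91 [ 0.417 -0.091 -0.002]
0.7 [0.618 0.063 0.021]
```

Request:
arm_command --plan '[[[0.006, -0.0015, 0, 0, 0, 0, 0.045], [0.006, -0.001, 0, 0, 0, 0, 0.045], [0.004, 0, 0, 0, 0, 0, 0.045], [0, 0, 0, 0, 0, 0, 0.045], [0, 0, 0, 0, 0, 0, 0.045]]]'

```text
t: 35.2
tool_pos: [0.6174, 0.0627, 0.041]
tool_rot: [1.204, 1.217, -1.194]
contact_force: [0.6, -0.2, -2.7]
opening: 0.0563
```

```bash
python3 go.py .617 .062 .041 0 .045 3;  python3 -c "
from m import *
get_image('side')
for d in mark_of('side','coffee_jar')[:2]: print(d['conf'],W('side',d['at']))
"
```

```text
t 35.2 pos [0.6174 0.0627 0.041 ] phi 0.8 tilt 0.35 F [ 0.6 -0.2 -2.7] op 0.0563 q [-0.02  0.23  1.76  0.01  1.15 -0.04]
[-0.0, -0.0001, 0.0002, 0.3, -0.1, -0.1, 0.045], [-0.0, -0.0001, 0.0002, 0.3, -0.1, -0.1, 0.045], [-0.0, -0.0001, 0.0002, 0.3, -0.1, -0.1, 0.045], 
0.58 [ 0.419 -0.089 -0.002]
```

Release, then lift clear.

Request:
arm_command --plan '[[[0, 0, 0, 0, 0, 0, 0.06], [0, 0, 0, 0, 0, 0, 0.07], [0, 0, 0, 0, 0, 0, 0.085], [0, 0, 0, 0, 0, 0, 0.085], [0, 0, 0, 0, 0, 0, 0.085]]]'

```text
t: 35.72
tool_pos: [0.6213, 0.0626, 0.0458]
tool_rot: [1.208, 1.211, -1.188]
contact_force: [0.1, -0.3, -1.3]
opening: 0.0851
```

```bash
python3 go.py .617 .061 .041 0 .085 1
```

```text
t 35.72 pos [0.6213 0.0626 0.0458] phi 0.8 tilt 0.73 F [ 0.1 -0.3 -1.3] op 0.0851 q [-0.02  0.22  1.75  0.01  1.15 -0.04]
[0.0047, -0.0043, 0.0016, 0.8, -0.3, -0.7, 0.085],
```

Request:
arm_command --plan '[[[-0.015, -0.003, 0.001, 0, 0, -0.5, 0.085], [-0.015, -0.001, 0, 0, 0, -0.2, 0.085], [-0.02, 0, 0, 0, 0, 0, 0.085], [-0.03, 0, 0, 0, 0, 0, 0.085], [-0.035, 0, 0, 0, 0, 0, 0.085], [-0.035, 0, 0, 0, 0, 0, 0.085], [-0.035, 0, 0, 0, 0, 0, 0.085], [0, -0.03, 0, 0, 0, 0, 0.085], [0, -0.03, 0, 0, 0, 0, 0.085], [0, 0, 0, 0, 0, 0, 0.085], [0, 0, 0, 0, 0, 0, 0.085]]]'

```text
t: 36.63
tool_pos: [0.5568, 0.0595, 0.245]
tool_rot: [1.206, 1.214, -1.192]
contact_force: [0.2, 0.3, -0.1]
opening: 0.0851
```

```bash
python3 -c "
from m import *
for c in ('side','top'):
    im=save(c,c+'12')
    for n in ('coffee_jar','wide_stand','dropper_bottle','narrow_stand','squeeze_bottle','oblong_stand','rolling_pin','pin_rest','mill_2','drinking_glass'):
      for d in mark_of(c,n)[:2]: print(c,n,round(d['conf'],2),W(c,d['at']))
    if c=='side': cv2.imwrite('pics/s12c.png',cv2.resize(im[90:330,210:450,::-1],(600,600),interpolation=3))
    else: cv2.imwrite('pics/t12c.png',cv2.resize(im[140:260,180:460,::-1],(800,343),interpolation=3))
print(ctrl.get_obs()['tool_pos'])
"
```

```text
side coffee_jar 0.95 [0.621 0.061 0.003]
side coffee_jar 0.94 [ 0.415 -0.088 -0.001]
side wide_stand 0.98 [ 0.617  0.062 -0.002]
side wide_stand 0.26 [ 0.459 -0.336  0.03 ]
side dropper_bottle 0.55 [0.611 0.328 0.009]
side narrow_stand 0.7 [ 0.605  0.327 -0.002]
side narrow_stand 0.15 [ 0.461  0.178 -0.003]
side squeeze_bottle 0.81 [0.458 0.178 0.008]
side squeeze_bottle 0.19 [ 0.597 -0.334  0.001]
side oblong_stand 0.97 [0.459 0.171 0.002]
side rolling_pin 0.89 [ 0.457 -0.337  0.031]
side pin_rest 0.62 [ 0.461 -0.336 -0.003]
side mill_2 0.91 [ 0.562 -0.056 -0.004]
side mill_2 0.39 [0.457 0.176 0.005]
side drinking_glass 0.88 [ 0.599 -0.333 -0.   ]
top coffee_jar 0.42 [0.616 0.064 0.002]
top coffee_jar 0.38 [ 0.607  0.326 -0.001]
top wide_stand 0.69 [0.617 0.062 0.001]
top dropper_bottle 0.71 [0.606 0.327 0.005]
top dropper_bottle 0.66 [ 0.565 -0.06  -0.004]
top narrow_stand 0.58 [0.605 0.324 0.   ]
top narrow_stand 0.41 [ 0.456 -0.343  0.036]
top squeeze_bottle 0.48 [0.46  0.181 0.007]
top oblong_stand 0.43 [0.46  0.175 0.001]
top rolling_pin 0.73 [ 0.454 -0.344  0.034]
top pin_rest 0.88 [ 0.458 -0.336 -0.003]
top pin_rest 0.73 [ 0.614  0.06  -0.002]
top mill_2 0.63 [ 0.564 -0.058 -0.003]
top drinking_glass 0.56 [ 0.598 -0.339 -0.004]
[0.557 0.059 0.244]
```

View pics/s12c.png

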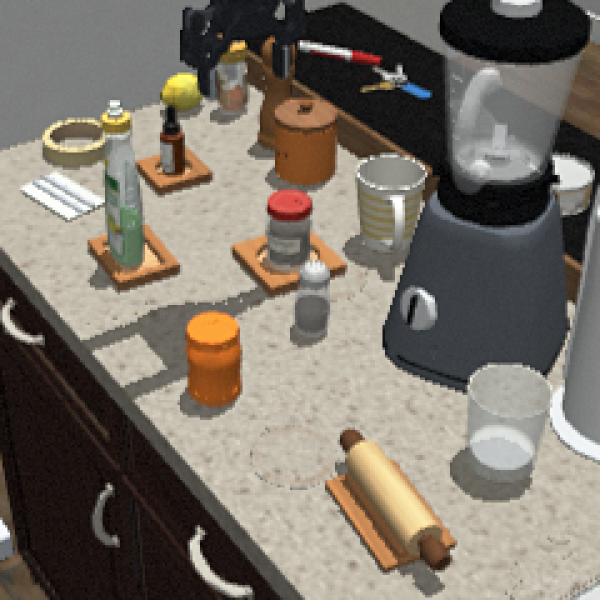

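View pics/t12c.png

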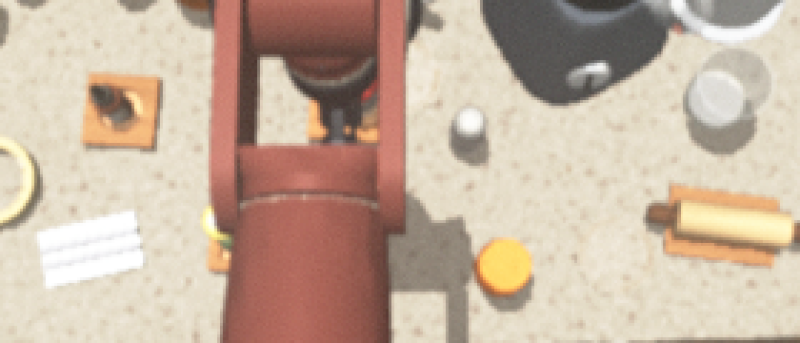

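Request:
arm_command --plan '[[[0, -0.01, 0.036, 0, 0, 0, 0.085], [0, -0.01, 0.036, 0, 0, 0, 0.085], [0, -0.01, 0.036, 0, 0, 0, 0.085], [0, -0.01, 0.036, 0, 0, 0, 0.085], [0, -0.01, 0.036, 0, 0, 0, 0.085], [0, 0, 0.036, 0, 0, 0, 0.085], [0, 0, 0, 0, 0, 0, 0.085], [0, 0, 0, 0, 0, 0, 0.085]]]'

```text
t: 38.4
tool_pos: [0.5086, -0.1644, 0.243]
tool_rot: [1.201, 1.216, -1.188]
contact_force: [0.4, 0.2, -0.4]
opening: 0.0848
```

```bash
python3 -c "
from m import *
ims={c:save(c,c+'13') for c in('top','side')}
def cyl(c,a,b,r):
    a,b=map(np.array,(a,b)); ax=(b-a)/np.linalg.norm(b-a); u=np.cross(ax,[.3,.5,.81]); u/=np.linalg.norm(u); v=np.cross(ax,u)
    P=np.array([pix(c,q+r*(np.cos(t)*u+np.sin(t)*v)) for q in(a,b) for t in np.linspace(0,6.28,24)])
    return cv2.convexHull(P.astype(np.float32))
y=np.radians(80.5); e=np.array([np.cos(y),np.sin(y),0]); o=np.array([.458,-.337,.03])
for c in ims:
    im=cv2.resize(ims[c],None,fx=6,fy=6,interpolation=3)[:,:,::-1].copy()
    for h,col in((cyl(c,o-.06*e,o+.06*e,.019),(255,0,0)),(cyl(c,(.459,.176,.185),(.459,.176,.201),.017),(255,0,0)),(cyl(c,(.616,.0615,.005),(.616,.0615,.08),.03),(255,0,255)),(cyl(c,(.607,.326,.005),(.607,.326,.07),.0165),(255,0,0))):
        cv2.polylines(im,[((h+.5)*6).round().astype(np.int32)],True,col,1)
    def cut(p,w=26,hh=26):
        u,v=(pix(c,p)*6).astype(int); return cv2.resize(im[v-hh*6:v+hh*6,u-w*6:u+w*6],(400,400))
    a=np.hstack([cut(o),cut((.459,.176,.09),32,32)])
    cv2.imwrite(f'pics/{c}13c.png',a)
a=np.vstack([cv2.imread(f'pics/{c}13c.png') for c in ims]); cv2.imwrite('pics/chk.png',cv2.resize(a,(600,600)))
"
```

```text
(no output)
```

View pics/chk.png

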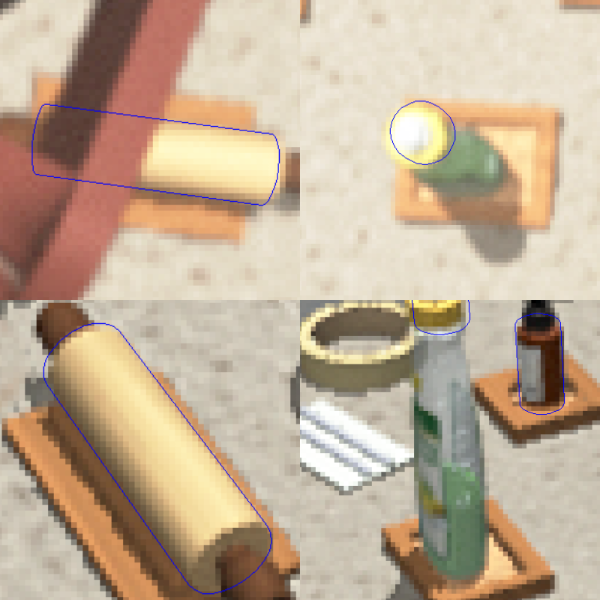

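The overlays of the expected poses match the picture to about a pixel. The pin lies between its rails, and the bottle is upright with its wide side along the hollow. Handing in.

```bash
python3 -c "
from station import finish_job; print(finish_job())"
```

```text
the job is handed in; nothing more can be done
None
```

I put the squeeze bottle, the red-lidded jar and the dropper bottle upright in the oblong, wide and narrow stands. The rolling pin lies between the rails of its rest. I handed the job in at about 38 s with the gripper open and clear of everything; no verdict was reported.

| Thing | Distance from its centre | Height of its origin |
|---|---|---|
| Squeeze bottle | about 6 mm | 7–8 mm |
| Red-lidded jar | about 2 mm | 2–3 mm |
| Dropper bottle | about 4 mm | 5–9 mm |
| Rolling pin | about 4 mm lengthwise | 31–34 mm |

- **Other things:** the glass and the shaker read within 3 mm of where they started. I left the orange look-alike jar alone.
- **Disagreements:** the two cameras differed by up to about 7 mm. The top camera put the pin's height at 34 mm and the side camera put the dropper at 9 mm. Both are right at the limit, while the other camera gave 31 mm and 5 mm. The jar's 2–3 mm is below the 5 mm hollow floor, so the heights are a few millimetres off.
- **Final check:** I overlaid the expected outlines on the last pictures. The pin, dropper and bottle cap matched to about a pixel (roughly 3 mm), apart from a slight lengthwise shift of the pin. The jar was not in that overlay view. I checked its placing only by its measured position and the side picture.

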